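Put the keyed axle stubs away in the tooling chest

ROBOT

A 6-joint arm with a two-finger parallel gripper is mounted at the origin on the work surface. World frame = base frame: x ahead of the robot, y to its left, z up, the work surface at z = 0. Lengths are in m, angles in rad, forces in N, time in s.
With the tool pointing down it reaches from about 0.275 to 0.725 m from the base axis. Payload 15.9 kg.
Tool frame: the origin (TCP) lies on the mounting face of the last link; the fingertips stand 173 mm ahead of it and the grasp point (between the pads) lies 155 mm ahead of it (robot.tcp_to_tips is the distance from the TCP to the fingertips, in m); y points along the fingers, x is the direction in which the jaws open and shut, and the axes are right-handed (so a half turn about y gives the same grasp; the last joint's range is limited). The gripper opens to 85 mm and grips with 20 to 120 N. Pads are 22 mm wide; open, the fingers measure 114 mm over their backs; the gripper's body (76 mm by 85 mm) begins 54 mm behind the grasp point. The pads swing forward as they close: fully open they stand 13 mm farther back than shut.
Start: joints at [-1.276, 0.213, -0.034, 1.323, 0, 1.571], TCP at [0.145, -0.478, 0.405] pointing down, gripper open.
Joint ranges: [-2.98, 2.98], [-0.74, 1.72], [-1.14, 1.35], [-2.1, 2.04], [-1.57, 1.44], [-3.14, 3.14]. Speed limits (rad/s): [1.89, 1.89, 2.39, 2.57, 3.14, 3.14].

INTERFACE

Orientations are given as a 3x3 rotation matrix whose columns are the frame's x, y, z axes.
In Python, from plant import robot, optics gives the robot as it stands.
- The arm moves only by the tool jog_arm, never from a script. Its argument "motion" is a list of rows, each a list of 6 numbers: the shift along the tool's x, y, z as a fraction of full scale, then the turn, a rotation vector about the tool's x, y, z as a fraction of full scale. In form: [[tx, ty, tz, wx, wy, wz], ...]. A call has 1 to 12 rows; each row is the pose to reach, as a shift and turn from the pose measured when the call began, along the tool's axes at that moment; what a row does not reach only later rows make up. Full scale, the value 1, is 0.1 m for a shift and pi/2 rad for a turn. A row lasts 1/8 s, in which the tool goes at most 62.5 mm and 10.7 degrees, less where a joint would pass 70% of its speed; a pose out of reach is approached as far as the arm can. A call with a number of a shift or a turn outside -1 to 1 is refused whole. A call with a gripper value outside its range is refused whole. "claw" is the opening in per cent of the stroke, from 0 (shut) to 100 (fully open), set as the call begins (left out, the last holds). The fingers move at their own pace and stop on an object; "newtons" is the grip in N (left out, the last holds). Time passes only in rows, so rows that repeat a pose let the fingers close. It gives the time, the measured TCP pose, the force and the opening at its end, in the units of the state.
- robot.get_state(): the state, without advancing time (a new reading comes with each control period).
- optics.read_camera(name): name is "scene" or "top" or "wrist"; returns a dict with "frame" (384x512x3 uint8, red, green, blue), "mtx" (3x3 intrinsics, pixels), "k1" (the pictures are not rectified: a ray, as slopes to the right and down, at radius r is drawn at 1 + k1 r^2 times it, then the intrinsics apply), "T" (4x4, takes a point from camera to world coordinates). Camera axes: x right, y down, z forward; pixel columns grow to the right and rows downward; lengths in m; the calibration is good to about 2 mm. A picture is of the moment at which its call begins. There is no depth.
- robot.finish_job(): hands the job in, once; it reports no verdict.
The state is a dict: "t": time; "joint_positions": joint angles; "joint_vel": joint speeds; "effort": joint torques, N m; "ee_pos": TCP position; "orientation": TCP orientation; "ft_force": force on the tool from outside, world axes, zero at the start; "ft_torque": the same for the moment, N m; "width": finger opening in m.
Only numpy, scipy, OpenCV 4.12 (cv2) and the standard library are available. Lean on these libraries where they do the work, as an engineer would, in place of code of your own. Each camera call takes 0.05 s, during which the arm holds its last target. There are 200 camera calls.

TASK

Put the frame jig's axle stubs away: slide the chest's cover fully open, set every stub standing on the bench upright into a socket of its own and turn it until its flat meets the key and it drops fully home, collar down on the socket. Then slide the cover fully shut over them, and leave the tin, the spanner and the tube offcut alone.

Things in the scene. Friction and masses are not known exactly. Their poses are not given: they have to be found in the camera images.
- stub_1_mid (a point): Steel axle stub, 70 mm tall, upright on the bench (3 or 4 alike; 0.3-0.5 kg, heavy foot). Point: on its axis, 35 mm above its foot; z up. From the foot: D-shank, diameter 44, 36 long, flat 16 mm from the axis on the +x side, foot edge chamfered 2 mm; collar, diameter 60, 6 thick, cut off flush with that flat (seen from above); black grip lug 14 (x) x 40 (y) x 28 tall, centred on the axis.
- stub_2_mid (a point): Steel axle stub, 70 mm tall, upright on the bench (3 or 4 alike; 0.3-0.5 kg, heavy foot). Point: on its axis, 35 mm above its foot; z up. From the foot: D-shank, diameter 44, 36 long, flat 16 mm from the axis on the +x side, foot edge chamfered 2 mm; collar, diameter 60, 6 thick, cut off flush with that flat (seen from above); black grip lug 14 (x) x 40 (y) x 28 tall, centred on the axis.
- stub_3_mid (a point): Steel axle stub, 70 mm tall, upright on the bench (3 or 4 alike; 0.3-0.5 kg, heavy foot). Point: on its axis, 35 mm above its foot; z up. From the foot: D-shank, diameter 44, 36 long, flat 16 mm from the axis on the +x side, foot edge chamfered 2 mm; collar, diameter 60, 6 thick, cut off flush with that flat (seen from above); black grip lug 14 (x) x 40 (y) x 28 tall, centred on the axis.
- stub_4_mid (a point): Steel axle stub, 70 mm tall, upright on the bench (3 or 4 alike; 0.3-0.5 kg, heavy foot). Point: on its axis, 35 mm above its foot; z up. From the foot: D-shank, diameter 44, 36 long, flat 16 mm from the axis on the +x side, foot edge chamfered 2 mm; collar, diameter 60, 6 thick, cut off flush with that flat (seen from above); black grip lug 14 (x) x 40 (y) x 28 tall, centred on the axis.
- socket_1_mouth (a point): Keyed socket: fixed aluminium boss, diameter 66 mm, 40 tall, on the bay floor. Point: centre of its mouth, on the top face; z up. Bore 47 mm, mouth chamfer 4 mm. From 12 mm down a steel key fills the bore's +x side, face 18 mm from the axis. A stub goes in 12 mm, rests on the key, and drops 24 mm more, collar onto top face, once its +x is turned to the socket's +x (within about 6 degrees).
- socket_2_mouth (a point): Keyed socket: fixed aluminium boss, diameter 66 mm, 40 tall, on the bay floor. Point: centre of its mouth, on the top face; z up. Bore 47 mm, mouth chamfer 4 mm. From 12 mm down a steel key fills the bore's +x side, face 18 mm from the axis. A stub goes in 12 mm, rests on the key, and drops 24 mm more, collar onto top face, once its +x is turned to the socket's +x (within about 6 degrees).
- socket_3_mouth (a point): Keyed socket: fixed aluminium boss, diameter 66 mm, 40 tall, on the bay floor. Point: centre of its mouth, on the top face; z up. Bore 47 mm, mouth chamfer 4 mm. From 12 mm down a steel key fills the bore's +x side, face 18 mm from the axis. A stub goes in 12 mm, rests on the key, and drops 24 mm more, collar onto top face, once its +x is turned to the socket's +x (within about 6 degrees).
- socket_4_mouth (a point): Keyed socket: fixed aluminium boss, diameter 66 mm, 40 tall, on the bay floor. Point: centre of its mouth, on the top face; z up. Bore 47 mm, mouth chamfer 4 mm. From 12 mm down a steel key fills the bore's +x side, face 18 mm from the axis. A stub goes in 12 mm, rests on the key, and drops 24 mm more, collar onto top face, once its +x is turned to the socket's +x (within about 6 degrees).
- cover (a joint): Slide of the chest's cover (m): 0 = fully shut over the socket bay, 0.115 = fully open on the rear deck; opens along the chest's +x, away from the robot. About 2 N of friction; stays where it is left. Shut, it clears the lugs of fully home stubs by 5 mm; a stub not dropped stands in its way.
- cover_grip (a point): Middle of the cover's handle, an upright wooden bar 14 mm thick (x), 80 long (y), 30 tall, on the aluminium cover plate (114 x 296 x 6 mm, upper face 15 mm below this point). Moves with the cover along x; with the cover shut it is above the middle of the row of sockets.
- chest: Fixed plywood tooling chest, 230 mm (x) by 320 (y); end walls 100 tall, front and middle walls 88; cover's upper face 95 above the bench. Four sockets stand 72 mm apart in a row along y in its front bay (inside 100 x 300 mm), each turned its own way; any stub fits any. Origin: on the bench under the bay's centre; x: towards the rear deck.
- tin_mid (a point): Bystander: steel tin, diameter 60 mm, 70 mm tall, standing on the bench beside the chest; this point is its centre. Leave alone.
- spanner: Bystander: spanner, 180 mm long, lying beyond the chest. Leave alone.
- tube_offcut: Bystander: upright tube offcut, diameter 38 mm, 90 mm tall, beside the chest; origin at its foot. Leave alone.
Not all that is in view belongs to the job. Leave any blue look-alike of the part that bears stub_1_mid alone.

How it is judged:
By the outcome, as a careful person would: the job done as asked, in the order asked, and still so for the second after the job is handed in, with the robot touching nothing.
Of stub_1, stub_2, stub_3, stub_4 only 3 to 4 are there at a start; the rules pass over those that are not, and their reading is None.
At some moment in a run one of stub_1, stub_2, stub_3, stub_4 may be knocked a few centimetres aside while the robot is not near it.
Once in a run the grip may slacken for a moment while it holds something.
It also fails if it takes over 208 s, if anything falls off the work surface, if the arm or the gripper's body presses on something with over 40 N, if the wrist force passes 120 N, or if a joint passes its speed limit or range.

## Working session

There is one attempt and no reset: what is moved stays moved. The work goes in short steps, Python scripts to look and compute and a tool call to move; the robot and the scene stay as the last step left them, time stands still between calls to the robot, and variables do not carry over. Pictures are saved under pics/ and viewed, about 12 in all and at most 16, crops included, and the job is handed in when it is done.

Besides the shell and the picture viewer there is one more tool, called after "Emit:" as a command line: name --pt "numbers of a row" for each row, then --argument value for the rest. jog_arm: Moves the arm, as the interface text tells. Its arguments: {"type":"object","properties":{"motion":{"type":"array"},"claw":{"type":"number"},"newtons":{"type":"number"}},"required":["motion"]}

```bash
ls; mkdir -p pics; cat > h.py <<'E'
import numpy as np, cv2
from plant import robot, optics
def cam(n):
    c=optics.read_camera(n); c['name']=n; return c
def save(c,name,crop=None,scale=1):
    im=cv2.cvtColor(c['frame'],cv2.COLOR_RGB2BGR)
    if crop: x0,y0,x1,y1=crop; im=im[y0:y1,x0:x1]
    im=cv2.resize(im,None,fx=scale,fy=scale,interpolation=cv2.INTER_CUBIC); cv2.imwrite('pics/'+name,im)
def ray(c,px):
    px=np.atleast_2d(np.asarray(px,float))
    K=c['mtx']; d=(px-[K[0,2],K[1,2]])/[K[0,0],K[1,1]]
    u=d.copy()
    for _ in range(20): u=d/(1+c['k1']*(u**2).sum(1,keepdims=True))
    R=c['T'][:3,:3]; return c['T'][:3,3], np.c_[u,np.ones(len(u))]@R.T
def onz(c,px,z):
    o,v=ray(c,px); return (o+v*((z-o[2])/v[:,2:3]))[:,:2]
def proj(c,P):
    P=np.atleast_2d(np.asarray(P,float)); q=(P-c['T'][:3,3])@c['T'][:3,:3]
    u=q[:,:2]/q[:,2:]; u=u*(1+c['k1']*(u**2).sum(1,keepdims=True)); K=c['mtx']
    return u*[K[0,0],K[1,1]]+[K[0,2],K[1,2]]
E
python3 - <<'E'
from h import *
for n in('top','scene'):
    c=cam(n); save(c,n+'0.png',scale=1.5); print(n,c['T'].round(3).tolist(),c['k1'],c['mtx'].round(0).tolist())
s=robot.get_state(); print({k:np.round(v,3).tolist() for k,v in s.items()})
E
```

```text
pics
top [[-0.005, -0.983, 0.182, 0.319], [-1.0, 0.005, -0.001, -0.013], [0.0, -0.182, -0.983, 1.231], [0.0, 0.0, 0.0, 1.0]] -0.0964480663406573 [[437.0, 0.0, 261.0], [0.0, 437.0, 189.0], [0.0, 0.0, 1.0]]
scene [[0.837, 0.371, -0.402, 1.149], [0.547, -0.538, 0.642, -0.954], [0.021, -0.757, -0.653, 1.078], [0.0, 0.0, 0.0, 1.0]] -0.17489707874320978 [[442.0, 0.0, 256.0], [0.0, 442.0, 193.0], [0.0, 0.0, 1.0]]
{'t': 0.1, 'joint_positions': [-1.276, 0.213, -0.035, 1.324, -0.0, 1.571], 'joint_vel': [-0.0, -0.0, 0.001, -0.0, 0.0, -0.001], 'effort': [-0.001, -68.725, 48.781, 0.012, 0.0, 0.0], 'ee_pos': [0.145, -0.478, 0.404], 'orientation': [[0.291, -0.0, 0.957], [-0.957, 0.001, 0.291], [-0.001, -1.0, -0.0]], 'ft_force': [0.543, -0.289, 0.152], 'ft_torque': [0.037, -0.007, 0.022], 'width': 0.085}
```

```bash
ls -la . | head
```

```text
total 16
drwxr-xr-x  3 agent agent 4096 Dec  4 14:42 .
drwxr-xr-x 23 root  root  4096 Dec  4 14:42 ..
-rw-r--r--  1 agent agent  916 Dec  4 14:42 h.py
drwxr-xr-x  2 agent agent 4096 Dec  4 14:42 pics
```

View pics/top0.png

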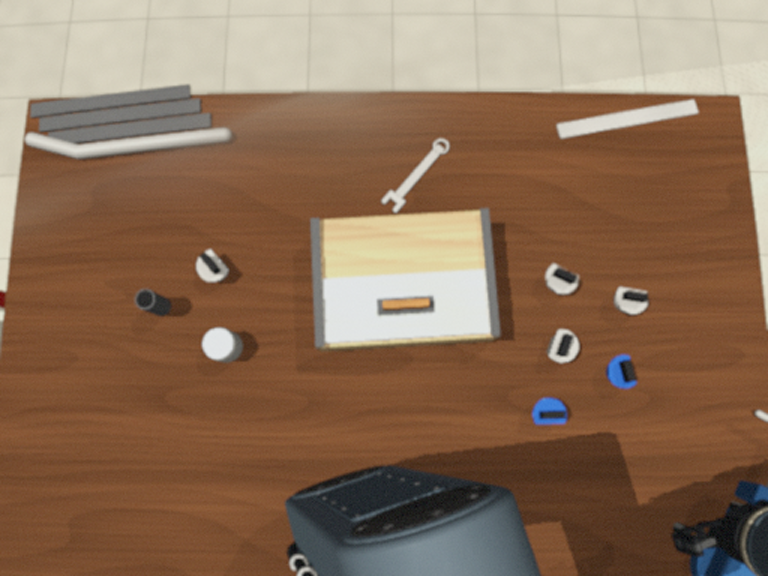

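View pics/scene0.png

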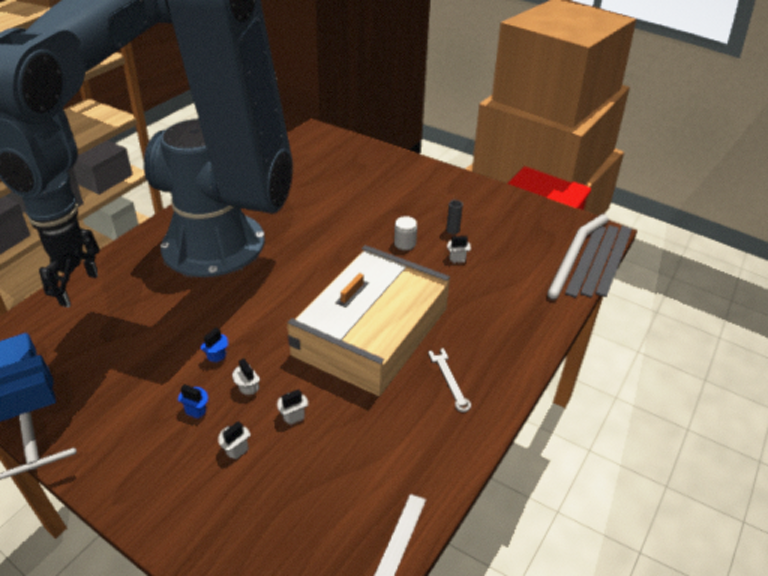

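```bash
cat >> h.py <<'E'
def stubs(c,vmin=150):
    """white blobs with adjoining dark lug in an image: list of (white contour centre, lug rect)"""
    hsv=cv2.cvtColor(c['frame'],cv2.COLOR_RGB2HSV)
    w=((hsv[...,1]<60)&(hsv[...,2]>vmin)).astype(np.uint8)
    n,l,s,ce=cv2.connectedComponentsWithStats(w); return w,hsv,[(i,s[i],ce[i]) for i in range(1,n)]
E
python3 - <<'E'
from h import *
c=cam('top'); 
print('colours'); f=c['frame']
for p in [(563/1.5,278/1.5),(425/1.5,345/1.5),(405/1.5,303/1.5),(400/1.5,300/1.5-12),(490/1.5,275/1.5)]: print(f[int(p[1]),int(p[0])])
# cover corners / handle
hsv=cv2.cvtColor(f,cv2.COLOR_RGB2HSV)
w,hsv,bl=stubs(c)
for i,s,ce in bl:
    if s[4]>60: print(s.tolist(),ce.round(1), onz(c,ce,.042).round(3).tolist())
m=(w>0); n,l,s,ce=cv2.connectedComponentsWithStats(w)
# cover = largest white near centre
i=l[205,250] if l[205,250] else l[188,300]
cn,_=cv2.findContours((l==i).astype(np.uint8),cv2.RETR_EXTERNAL,cv2.CHAIN_APPROX_NONE)
r=cv2.minAreaRect(max(cn,key=len)); b=cv2.boxPoints(r); print('cover box',b.round(1).tolist(), onz(c,b,.095).round(4).tolist(), onz(c,[r[0]],.095).round(4))
o=((hsv[...,0]<20)&(hsv[...,1]>150)&(hsv[...,2]>130)).astype(np.uint8); o[:185]=0;o[215:]=0;o[:,:245]=0;o[:,295:]=0
cn,_=cv2.findContours(o,cv2.RETR_EXTERNAL,cv2.CHAIN_APPROX_NONE); r=cv2.minAreaRect(max(cn,key=cv2.contourArea)); b=cv2.boxPoints(r); print('handle',r,onz(c,b,.125).round(4).tolist(),onz(c,[r[0]],.125).round(4))
save(c,'crop_a.png',(350,170,450,290),6); 
E
```

```text
colours
[33 35 34]
[112  78  48]
[213 163  99]
[225 228 226]
[126 124 121]
[0, 0, 512, 217, 35901] [249.4  39.5] [[0.994, 0.017]]
[371, 66, 95, 26, 985] [417.7  78.7] [[0.87, -0.481]]
[254, 92, 46, 50, 437] [276.7 116.3] [[0.751, -0.061]]
[130, 166, 21, 22, 207] [139.3 178.8] [[0.571, 0.325]]
[363, 176, 22, 20, 201] [372.  187.6] [[0.542, -0.324]]
[214, 178, 114, 52, 4637] [270.1 203.4] [[0.499, -0.04]]
[410, 191, 22, 19, 211] [419.2 200.9] [[0.504, -0.457]]
[134, 218, 22, 22, 374] [144.8 228.6] [[0.431, 0.304]]
[366, 219, 20, 23, 228] [375.5 230.9] [[0.421, -0.328]]
cover box [[213.60000610351562, 183.89999389648438], [324.70001220703125, 177.60000610351562], [327.29998779296875, 223.10000610351562], [216.10000610351562, 229.3000030517578]] [[0.5443, 0.1105], [0.5598, -0.1851], [0.4384, -0.188], [0.4236, 0.1022]] [[ 0.491  -0.0398]]
handle ((258.0, 205.0), (0.0, 0.0), 0.0) [[0.4827, -0.0073], [0.4827, -0.0073], [0.4827, -0.0073], [0.4827, -0.0073]] [[ 0.4827 -0.0073]]
```

View pics/crop_a.png

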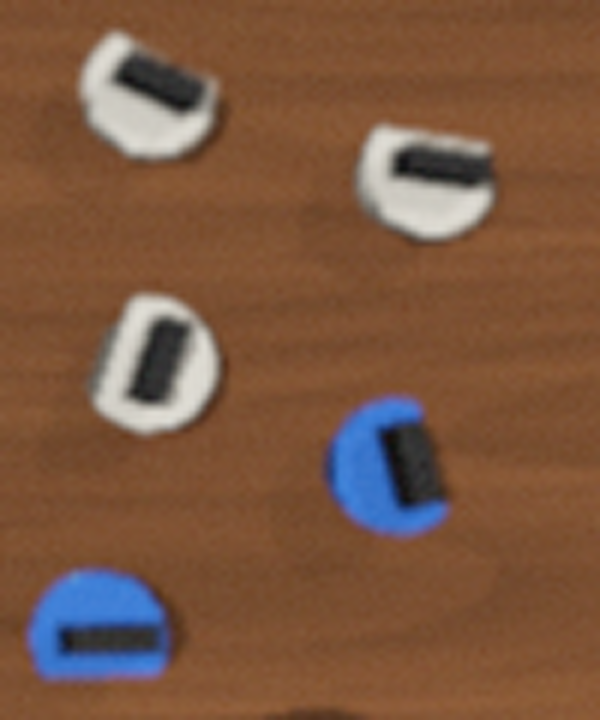

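```bash
cat >> h.py <<'E'
def yaw(R): return np.degrees(np.arctan2(R[1,0],R[0,0]))
def plan(p,yw=None,start=None):
    """calls (fractions) from measured pose to TCP p, tool-x yaw yw deg; also a levelling turn"""
    s=robot.get_state(); R=s['orientation']; d=np.array(p)-s['ee_pos']
    y0=yaw(R); dy=0 if yw is None else (yw-y0+180)%360-180
    yl=np.radians(y0+dy); Rt=np.array([[np.cos(yl),0,-np.sin(yl)],[np.sin(yl),0,np.cos(yl)],[0,-1,0]]).astype(float)
    Rt[:,2]=np.cross(Rt[:,0],Rt[:,1])
    from scipy.spatial.transform import Rotation as Ro
    print('at',s['ee_pos'].round(4),'yaw',round(y0,1),'t',s['t'],'shift',(R.T@d*10).round(3),'turn',(Ro.from_matrix(R.T@Rt).as_rotvec()/(np.pi/2)).round(3),'| in target axes',(Rt.T@d*10).round(3),'w',round(s['width'],4),'F',s['ft_force'].round(1),'j',s['joint_positions'].round(2))
E
python3 - <<'E'
from h import *
c=cam('wrist'); s=robot.get_state(); R=s['orientation']
print((R.T@c['T'][:3,:3]).round(3).tolist(), (R.T@(c['T'][:3,3]-s['ee_pos'])).round(4), c['mtx'].round(0).tolist(), robot.tcp_to_tips)
plan([.45,-.03,.405],3)
E
```

```text
[[1.0, -0.0, 0.0], [-0.0, -0.275, 0.961], [-0.0, -0.961, -0.275]] [0.0007 0.0289 0.0686] [[286.0, 0.0, 255.0], [0.0, 286.0, 191.0], [0.0, 0.0, 1.0]] 0.1734
at [ 0.1453 -0.4784  0.4044] yaw -73.1 t 0.2 shift [-3.405e+00 -4.000e-03  4.219e+00] turn [-0.    -0.846 -0.   ] | in target axes [ 3.278 -0.006  4.318] w 0.0852 F [0.2 0.7 0.3] j [-1.28  0.21 -0.03  1.32  0.    1.57]
```

Emit:
jog_arm --pt "-0.5 0 0.5 0 0 0" --pt "-1 0 1 0 0 0" --pt "-1 0 1 0 0 0" --pt "-1 0 1 0 0 0"

```text
t: 0.7
ee_pos: [0.2123, -0.3532, 0.4047]
orientation: [[0.292, 0.0, 0.956], [-0.956, -0.0, 0.292], [0.0, -1.0, 0.0]]
ft_force: [-0.7, -0.6, 0.2]
width: 0.0853
```

Emit:
jog_arm --pt "-0.5 0 0.5 0 0 0" --pt "-1 0 1 0 0 0" --pt "-1 0 1 0 0 0" --pt "-1 0 1 0 0 0"

```text
t: 1.2
ee_pos: [0.2791, -0.2286, 0.4048]
orientation: [[0.294, 0.0, 0.956], [-0.956, -0.0, 0.294], [0.0, -1.0, -0.0]]
ft_force: [-0.2, 0.7, 0.1]
width: 0.0854
```

Emit:
jog_arm --pt "-0.5 0 0.5 0 0 0" --pt "-1 0 1 0 0 0" --pt "-1 0 1 0 0 0" --pt "-1 0 1 0 0 0"

```text
t: 1.7
ee_pos: [0.3461, -0.1041, 0.4046]
orientation: [[0.295, -0.0, 0.956], [-0.956, -0.0, 0.295], [0.0, -1.0, -0.0]]
ft_force: [-0.8, -0.1, -0.9]
width: 0.0851
```

Emit:
jog_arm --pt "-0.2 0 0.5 0 -0.1 0" --pt "-0.4 0 1 0 -0.2 0" --pt "-0.4 0 1 0 -0.3 0" --pt "-0.4 0 1 0 -0.4 0" --pt "-0.4 0 1 0 -0.5 0" --pt "-0.4 0 1 0 -0.6 0" --pt "-0.4 0 1 0 -0.7 0" --pt "-0.4 0 1 0 -0.8 0" --pt "-0.4 0 1 0 -0.845 0" --pt "-0.4 0 1 0 -0.845 0"

```text
t: 2.95
ee_pos: [0.4301, -0.0382, 0.4044]
orientation: [[0.999, -0.001, -0.053], [0.053, -0.001, 0.999], [-0.001, -1.0, -0.001]]
ft_force: [-0.1, -0.5, 0.4]
width: 0.086
```

```bash
python3 - <<'E'
from h import *
c=cam('wrist'); save(c,'w1.png',scale=1.5); plan([.49,-.04,.405],3)
E
```

```text
at [ 0.4301 -0.0379  0.4044] yaw 3.0 t 3.0 shift [ 0.597 -0.006 -0.052] turn [ 0. -0. -0.] | in target axes [ 0.597 -0.006 -0.053] w 0.0851 F [-0.3 -0.5 -0.6] j [-0.09  0.07 -0.2   1.3  -0.    1.43]
```

View pics/w1.png

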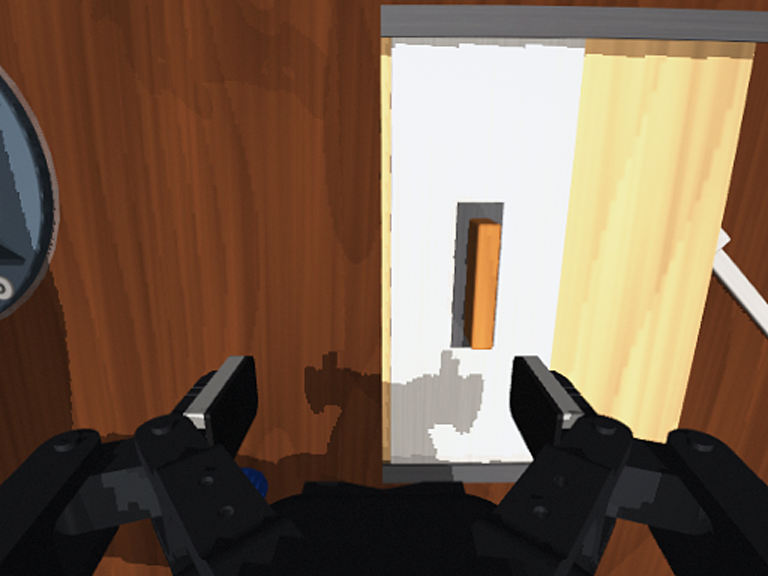

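```bash
python3 - <<'E'
from h import *
c=cam('wrist'); hsv=cv2.cvtColor(c['frame'],cv2.COLOR_RGB2HSV)
reg=np.zeros(hsv.shape[:2],bool); reg[135:240,300:345]=1
o=(reg&(hsv[...,0]<18)&(hsv[...,1]>160))
print(np.percentile(hsv[o],[5,50,95],axis=0))
for t in (120,200): 
    m=(o&(hsv[...,2]>t)).astype(np.uint8)
    ct=max(cv2.findContours(m,0,1)[0],key=cv2.contourArea); r=cv2.minAreaRect(ct); b=cv2.boxPoints(r); P=onz(c,b,.125)
    print(t,b.round(1).tolist(),P.round(4).tolist(),P.mean(0).round(4),'sides',np.linalg.norm(P[1]-P[0]).round(4),np.linalg.norm(P[2]-P[1]).round(4))
# cover & far wall corners picked by eye (full-scale px = view/1.5)
for n,p,z in (('cover fl',(390,44),.095),('cover nl',(388,463),.095),('cover fr',(585,47),.095),('far wall inner',(381,37),.1),('far wall inner R',(768,41),.1)):
    print(n,onz(c,[np.array(p)/1.5],z).round(4))
E
```

```text
[[ 12.   168.    59.  ]
 [ 14.   174.   226.  ]
 [ 16.   184.95 238.  ]]
120 [[313.6000061035156, 231.89999389648438], [318.5, 148.5], [333.5, 149.39999389648438], [328.6000061035156, 232.8000030517578]] [[0.4865, -0.0788], [0.4823, 0.0003], [0.4955, 0.0002], [0.5009, -0.079]] [ 0.4913 -0.0393] sides 0.0792 0.0133
200 [[314.29998779296875, 232.0], [319.3999938964844, 149.60000610351562], [332.79998779296875, 150.39999389648438], [327.70001220703125, 232.8000030517578]] [[0.4871, -0.0788], [0.4831, -0.0006], [0.495, -0.0007], [0.5001, -0.079]] [ 0.4914 -0.0398] sides 0.0783 0.0119
cover fl [[0.4259 0.099 ]]
cover nl [[ 0.4407 -0.1919]]
cover fr [[0.5417 0.1043]]
far wall inner [[0.4205 0.1012]]
far wall inner R [[0.6493 0.1146]]
```

Emit:
jog_arm --pt "0.3 0.3 -0.02 0 0 0" --pt "0.61 0.6 -0.02 0 0 0" --pt "0.61 0.9 -0.02 0 0 0" --pt "0.61 0.9 -0.02 0 0 0" --claw 60

```text
t: 3.55
ee_pos: [0.4903, -0.0369, 0.3126]
orientation: [[0.999, -0.005, -0.051], [0.051, -0.0, 0.999], [-0.005, -1.0, -0.0]]
ft_force: [-0.3, -0.1, 0.1]
width: 0.0514
```

```bash
python3 - <<'E'
from h import *
plan([.491,-.0395,.272],3.1)
E
```

```text
at [ 0.4903 -0.0369  0.3126] yaw 2.9 t 3.55 shift [ 0.007  0.406 -0.026] turn [ 0.    -0.002 -0.003] | in target axes [ 0.005  0.406 -0.026] w 0.0514 F [-0.3 -0.1  0.1] j [-0.07  0.24 -0.24  1.1  -0.    1.45]
```

Emit:
jog_arm --pt "0.01 0.2 -0.03 0 0 0" --pt "0.01 0.41 -0.03 0 0 0" --pt "0.01 0.41 -0.03 0 0 0"

```text
t: 3.92
ee_pos: [0.491, -0.0401, 0.272]
orientation: [[0.999, -0.005, -0.05], [0.05, -0.0, 0.999], [-0.005, -1.0, -0.0]]
ft_force: [-0.2, 0.7, 0.8]
width: 0.0514
```

Emit:
jog_arm --pt "0 0 0 0 0 0" --pt "0 0 0 0 0 0" --pt "0 0 0 0 0 0" --pt "0 0 0 0 0 0" --pt "0 0 0 0 0 0" --pt "0 0 0 0 0 0" --claw 0 --newtons 40

```text
t: 4.68
ee_pos: [0.4915, -0.0402, 0.2734]
orientation: [[0.999, -0.003, -0.05], [0.05, -0.001, 0.999], [-0.003, -1.0, -0.001]]
ft_force: [-0.8, -0.4, 9.5]
width: 0.0133
```

Emit:
jog_arm --pt "0.15 0 0 0 0 0" --pt "0.3 0 0 0 0 0" --pt "0.45 0 0 0 0 0" --pt "0.6 0 0 0 0 0" --pt "0.75 0 0 0 0 0" --pt "0.9 0 0 0 0 0" --pt "0.9 0 0 0 0 0"

```text
t: 5.55
ee_pos: [0.5821, -0.0353, 0.2734]
orientation: [[0.999, -0.002, -0.05], [0.05, 0.0, 0.999], [-0.002, -1.0, 0.0]]
ft_force: [1.3, 5.5, -0.9]
width: 0.0129
```

```bash
python3 - <<'E'
from h import *
a=np.radians(3.1); plan([.491+.115*np.cos(a),-.0395+.115*np.sin(a),.272],3.1)
E
```

```text
at [ 0.5821 -0.0353  0.2734] yaw 2.9 t 5.55 shift [0.238 0.014 0.008] turn [-0.    -0.002 -0.001] | in target axes [0.238 0.014 0.007] w 0.0129 F [ 1.3  5.5 -0.9] j [-0.06  0.44 -0.06  1.08  0.    1.46]
```

Emit:
jog_arm --pt "0.1 0 0.01 0 0 0" --pt "0.2 0 0.01 0 0 0" --pt "0.25 0 0.01 0 0 0" --pt "0.25 0 0.01 0 0 0"

```text
t: 6.05
ee_pos: [0.6037, -0.0338, 0.2733]
orientation: [[0.999, -0.011, -0.049], [0.049, -0.002, 0.999], [-0.011, -1.0, -0.001]]
ft_force: [-39.1, -6.7, 24.7]
width: 0.0131
```

Emit:
jog_arm --pt "0 0 0 0 0 0" --pt "0 0 0 0 0 0" --pt "0 0 0 0 0 0" --claw 40

```text
t: 6.42
ee_pos: [0.6039, -0.0338, 0.2736]
orientation: [[0.999, -0.01, -0.049], [0.049, -0.002, 0.999], [-0.01, -1.0, -0.001]]
ft_force: [0.1, 0.1, -0.9]
width: 0.0342
```

Emit:
jog_arm --pt "0 -0.4 0 0 0 0" --pt "-0.4 -0.8 0 0 0 0" --pt "-0.9 -1 -0.1 0 0 0" --pt "-0.9 -1 -0.1 0 0 0" --pt "-0.9 -1 -0.1 0 0 0"

```text
t: 7.05
ee_pos: [0.516, -0.048, 0.3746]
orientation: [[0.999, -0.009, -0.049], [0.049, -0.002, 0.999], [-0.009, -1.0, -0.001]]
ft_force: [0.3, 0.3, -1.0]
width: 0.0341
```

```bash
python3 - <<'E'
from h import *
c=cam('wrist'); save(c,'w2.png',scale=1.5); plan([.491,-.0395,.43],3)
E
```

```text
at [ 0.5162 -0.0479  0.3741] yaw 2.8 t 7.1 shift [-0.253 -0.557  0.096] turn [ 0.001 -0.002 -0.007] | in target axes [-0.247 -0.559  0.097] w 0.034 F [ 0.8 -0.  -1. ] j [-0.09  0.26 -0.05  1.27 -0.    1.43]
```

View pics/w2.png

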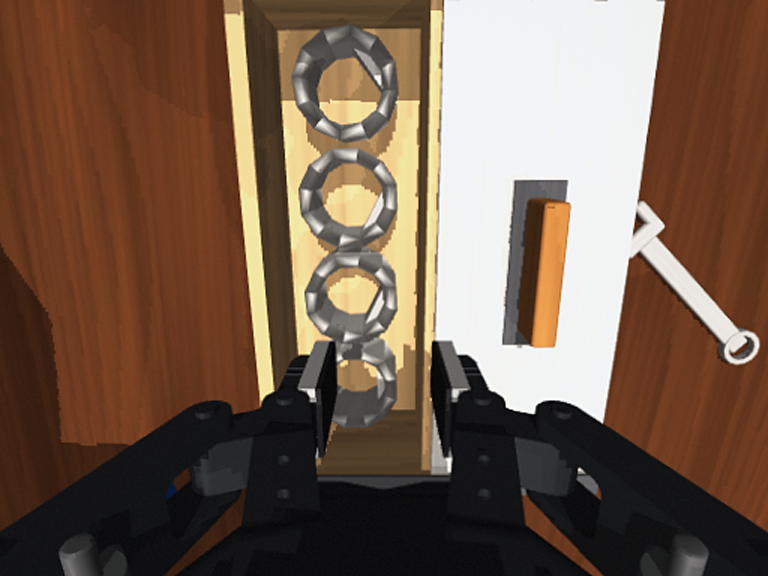

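Emit:
jog_arm --pt "-0.2 -0.3 -0.5 0 0 -0.007" --pt "-0.25 -0.5 -0.9 0 0 -0.007" --pt "-0.25 -0.5 -0.9 0 0 -0.007" --pt "-0.25 -0.5 -0.9 0 0 -0.007" --claw 100

```text
t: 7.6
ee_pos: [0.4968, -0.1387, 0.4233]
orientation: [[0.999, -0.001, -0.05], [0.05, -0.001, 0.999], [-0.001, -1.0, -0.001]]
ft_force: [-0.1, 0.8, 0.3]
width: 0.0853
```

```bash
python3 - <<'E'
from h import *
import pickle
c=cam('wrist'); pickle.dump(c,open('w3.pkl','wb'))
a=np.radians(3.1); O=np.array([.491,-.0395]); R=np.array([[np.cos(a),-np.sin(a)],[np.sin(a),np.cos(a)]])
tiles=[]
im=cv2.cvtColor(c['frame'],cv2.COLOR_RGB2BGR)
for y in(.108,.036,-.036,-.108):
    p=O+R@[0,y]; q=proj(c,[*p,.05])[0]; x0,y0=(q-32).astype(int); print(y,p.round(4),q.round(1),(x0,y0))
    t=cv2.resize(im[max(y0,0):max(y0,0)+64,x0:x0+64],(384,384),interpolation=cv2.INTER_CUBIC); t=cv2.copyMakeBorder(t,0,384-t.shape[0],0,384-t.shape[1],0)
    tiles.append(cv2.resize(t,(300,300)))
cv2.imwrite('pics/keys.png',np.vstack([np.hstack(tiles[:2]),np.hstack(tiles[2:])]))
plan([.45,-.16,.43],3)
E
```

```text
0.108 [0.4852 0.0683] [255.2 -28. ] (np.int64(223), np.int64(-60))
0.036 [ 0.4891 -0.0036] [255.5  46.5] (np.int64(223), np.int64(14))
-0.036 [ 0.4929 -0.0754] [255.8 113.7] (np.int64(223), np.int64(81))
-0.108 [ 0.4968 -0.1473] [256.1 174.1] (np.int64(224), np.int64(142))
at [ 0.4967 -0.1383  0.4233] yaw 2.9 t 7.65 shift [-0.477 -0.066 -0.194] turn [ 0.    -0.001 -0.001] | in target axes [-0.478 -0.067 -0.193] w 0.0853 F [0.2 0.4 0.9] j [-0.27  0.24  0.05  1.38 -0.    1.25]
```

View pics/keys.png

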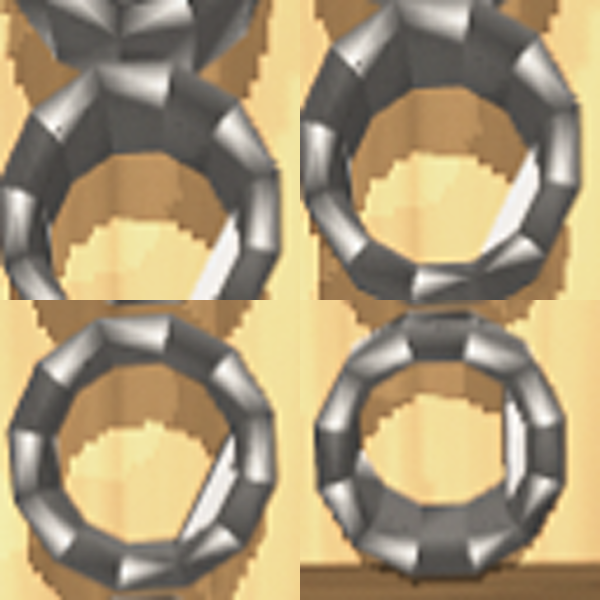

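Emit:
jog_arm --pt "-0.02 0 0.5 0 0 0" --pt "-0.05 0 1 0 0 0" --pt "-0.05 0 1 0 0 0" --pt "-0.05 0 1 0 0 0"

```text
t: 8.15
ee_pos: [0.4868, -0.0381, 0.4228]
orientation: [[0.999, -0.002, -0.052], [0.052, -0.001, 0.999], [-0.002, -1.0, -0.001]]
ft_force: [0.0, -0.3, 0.5]
width: 0.0853
```

```bash
cat > sock.py <<'E'
from h import *
import pickle
def ring(c,p,z=.05,half=.045):
    q=proj(c,[*p,z])[0]; hsv=cv2.cvtColor(c['frame'],cv2.COLOR_RGB2HSV)
    m=((hsv[...,1]<50)&(hsv[...,2]<235)).astype(np.uint8)
    # bore: hole in the grey ring containing q
    pts=[]; f=c['frame']
    ii=np.argwhere(m)[:,::-1]; P=onz(c,ii,z); d=np.linalg.norm(P-p,axis=1)
    k=np.zeros_like(m); sel=ii[d<.042]; k[sel[:,1],sel[:,0]]=1
    n,l,s,_=cv2.connectedComponentsWithStats(k); i=1+np.argmax(s[1:,4]); 
    ct=cv2.findContours((l==i).astype(np.uint8),cv2.RETR_EXTERNAL,cv2.CHAIN_APPROX_NONE)[0]; ct=max(ct,key=len)[:,0]
    return onz(c,ct,z)
def fitc(P):
    A=np.c_[2*P,np.ones(len(P))]; s=np.linalg.lstsq(A,(P**2).sum(1),rcond=None)[0]; return s[:2],np.sqrt(s[2]+s[:2]@s[:2])
a=np.radians(3.1); O=np.array([.491,-.0395]); Rc=np.array([[np.cos(a),-np.sin(a)],[np.sin(a),np.cos(a)]])
S={i+1:O+Rc@[0,y] for i,y in enumerate((.108,.036,-.036,-.108))}
E
python3 - <<'E'
from sock import *
c=cam('wrist'); pickle.dump(c,open('w4.pkl','wb')); b=pickle.load(open('w3.pkl','rb'))
for nm,cc,ids in (('w3',b,(2,3,4)),('w4',c,(1,2,3))):
    for i in ids:
        q=proj(cc,[*S[i],.05])[0]
        if q[1]<40: print('off',nm,i,q); continue
        P=ring(cc,S[i])
        for _ in range(3):
            ce,r=fitc(P); e=np.linalg.norm(P-ce,axis=1)-r; P=P[abs(e)<.003]
        print(nm,i,q.round(0),'exp',S[i].round(4),'fit',ce.round(4),round(r,4),len(P), 'off mm',((ce-S[i])*1e3).round(1))
def chord(cc,x0,y0,pts):
    px=np.array(pts)/4.6875+[x0,y0]; return onz(cc,px,.038)
for i,x0,y0,pts in ((2,223,14,[(234,150),(185,250)]),(3,223,81,[(233,137),(180,240)]),(4,224,142,[(207,90),(207,195)])):
    A=chord(b,x0,y0,pts); t=A[1]-A[0]; n=np.array([-t[1],t[0]]); m=A.mean(0)-S[i]; n=n*np.sign(n@m)/np.linalg.norm(n); print('key',i,'yaw',np.degrees(np.arctan2(n[1],n[0])).round(1),'dist',(n@m).round(4),'len',np.linalg.norm(t).round(4))
im=cv2.cvtColor(c['frame'],cv2.COLOR_RGB2BGR); t=[]
for i in(1,2):
    q=proj(c,[*S[i],.05])[0]; x0,y0=np.maximum((q-32).astype(int),0); print('tile',i,x0,y0); t.append(cv2.resize(im[y0:y0+64,x0:x0+64],(400,400),interpolation=cv2.INTER_CUBIC))
cv2.imwrite('pics/keys2.png',np.hstack(t))
# handle now
hsv=cv2.cvtColor(c['frame'],cv2.COLOR_RGB2HSV); m=((hsv[...,0]<18)&(hsv[...,1]>160)&(hsv[...,2]>200)).astype(np.uint8)
q=proj(c,[*(O+Rc@[.115,0]),.125])[0].astype(int); k=np.zeros_like(m); k[max(q[1]-60,0):q[1]+60,q[0]-20:q[0]+20]=1; m*=k
ct=max(cv2.findContours(m,0,1)[0],key=cv2.contourArea); print('handle',onz(c,[cv2.minAreaRect(ct)[0]],.125), 'exp open',O+Rc@[.115,0])
E
```

```text
w3 2 [256.  46.] exp [ 0.4891 -0.0036] fit [ 0.4858 -0.0031] 0.0338 91 off mm [-3.2  0.4]
w3 3 [256. 114.] exp [ 0.4929 -0.0754] fit [ 0.4895 -0.0757] 0.0325 164 off mm [-3.4 -0.2]
w3 4 [256. 174.] exp [ 0.4968 -0.1473] fit [ 0.4935 -0.1462] 0.0334 156 off mm [-3.4  1.2]
w4 1 [260.  74.] exp [0.4852 0.0683] fit [0.4816 0.0678] 0.0326 173 off mm [-3.6 -0.5]
w4 2 [260. 139.] exp [ 0.4891 -0.0036] fit [ 0.4857 -0.0047] 0.0328 115 off mm [-3.4 -1.1]
w4 3 [260. 197.] exp [ 0.4929 -0.0754] fit [ 0.4906 -0.0748] 0.036 48 off mm [-2.3  0.6]
key 2 yaw -24.5 dist 0.0163 len 0.0257
key 3 yaw -24.5 dist 0.0163 len 0.0293
key 4 yaw 3.5 dist 0.0154 len 0.0291
tile 1 228 42
tile 2 228 106
handle [[ 0.60103052 -0.03215694]] exp open [ 0.60583172 -0.03328094]
```

View pics/keys2.png

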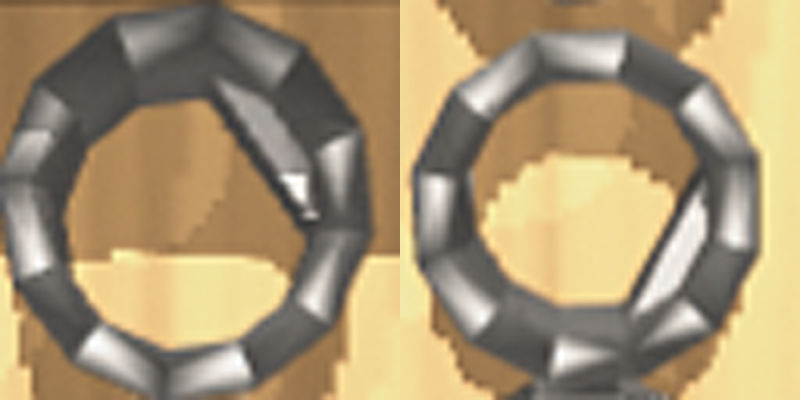

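```bash
cat >> sock.py <<'E'
S={i:p+[-.003,0] for i,p in S.items()}
def key(cc,i,x0,y0,sc,pts):
    A=onz(cc,np.array(pts)/sc+[x0,y0],.038); t=A[1]-A[0]; n=np.array([-t[1],t[0]]); m=A.mean(0)-S[i]; n=n*np.sign(n@m)/np.linalg.norm(n); print('key',i,'yaw',np.degrees(np.arctan2(n[1],n[0])).round(1),'dist',(n@m).round(4),'len',np.linalg.norm(t).round(4))
E
python3 - <<'E'
from sock import *
b=pickle.load(open('w3.pkl','rb')); c=pickle.load(open('w4.pkl','rb'))
key(c,1,228,42,6.25,[(220,85),(303,210)]); key(c,2,228,106,6.25,[(303,190),(240,312)])
key(b,2,223,14,4.6875,[(234,150),(185,250)]); key(b,3,223,81,4.6875,[(233,137),(180,240)]); key(b,4,224,142,4.6875,[(207,90),(207,195)])
# subpixel: bright key pixels -> extent line
for cc,nm,i in((c,'w4',1),(c,'w4',2),(b,'w3',2),(b,'w3',3),(b,'w3',4)):
    f=cv2.cvtColor(cc['frame'],cv2.COLOR_RGB2HSV); m=(f[...,1]<25)&(f[...,2]>(120 if i==1 else 205)); ii=np.argwhere(m)[:,::-1]
    P=onz(cc,ii,.038)-S[i]; r=np.linalg.norm(P,axis=1); k=(r<.0235)
    ct=ii[k].astype(np.float32); rect=cv2.minAreaRect(ct); bp=onz(cc,cv2.boxPoints(rect),.038); e=bp[1]-bp[0]; e2=bp[2]-bp[1]; L=e if e@e>e2@e2 else e2
    print(nm,i,len(ct),'normal mod180',((np.degrees(np.arctan2(L[1],L[0]))-90)%180).round(1),'mean dir',np.degrees(np.arctan2(*P[k].mean(0)[::-1])).round(1))
plan([.45,-.16,.43],3); np.set_printoptions(suppress=True); print(S)
E
```

```text
key 1 yaw 38.9 dist 0.0178 len 0.0267
key 2 yaw -23.7 dist 0.02 len 0.027
key 2 yaw -24.5 dist 0.019 len 0.0257
key 3 yaw -24.5 dist 0.019 len 0.0293
key 4 yaw 3.5 dist 0.0184 len 0.0291
w4 1 100 normal mod180 39.1 mean dir 39.7
w4 2 62 normal mod180 153.8 mean dir -27.4
w3 2 79 normal mod180 155.0 mean dir -23.3
w3 3 66 normal mod180 158.0 mean dir -24.0
w3 4 46 normal mod180 112.1 mean dir 0.9
at [ 0.4868 -0.0386  0.4228] yaw 2.9 t 8.2 shift [-0.43  -0.07  -1.193] turn [ 0.    -0.001 -0.001] | in target axes [-0.431 -0.072 -1.193] w 0.0853 F [-1.2 -0.5  0.5] j [-0.08  0.19 -0.02  1.36 -0.    1.44]
{1: array([0.48215949, 0.06834196]), 2: array([ 0.48605316, -0.00355268]), 3: array([ 0.48994684, -0.07544732]), 4: array([ 0.49384051, -0.14734196])}
```

Emit:
jog_arm --pt "0.07 0 -0.5 0 0 0" --pt "0.14 0 -0.96 0 0 0" --pt "0.14 0 -0.96 0 0 0" --pt "0.14 0 -0.96 0 0 0" --claw 60

```text
t: 8.7
ee_pos: [0.5056, -0.1343, 0.4226]
orientation: [[0.999, -0.002, -0.049], [0.049, -0.0, 0.999], [-0.002, -1.0, -0.0]]
ft_force: [-0.2, 0.4, 0.3]
width: 0.0514
```

Emit:
jog_arm --pt "0.07 0 -0.5 0 0 0" --pt "0.14 0 -0.96 0 0 0" --pt "0.14 0 -0.96 0 0 0" --pt "0.14 0 -0.96 0 0 0"

```text
t: 9.2
ee_pos: [0.5243, -0.2287, 0.4225]
orientation: [[0.999, -0.002, -0.05], [0.05, -0.0, 0.999], [-0.002, -1.0, 0.0]]
ft_force: [-0.7, 0.3, 0.3]
width: 0.0513
```

Emit:
jog_arm --pt "0.07 0 -0.5 0 0.1 0" --pt "0.14 0 -0.96 0 0.2 0" --pt "0.14 0 -0.96 0 0.24 0" --pt "0.14 0 -0.96 0 0.24 0" --pt "0.14 0 -0.96 0 0.24 0"

```text
t: 9.82
ee_pos: [0.5432, -0.3227, 0.4229]
orientation: [[0.948, -0.002, 0.319], [-0.319, -0.0, 0.948], [-0.002, -1.0, -0.001]]
ft_force: [-0.3, -0.2, 1.1]
width: 0.0516
```

```bash
python3 - <<'E'
from sock import *
c=cam('wrist'); pickle.dump(c,open('w5.pkl','wb')); save(c,'w5.png',scale=1.5); plan([.542,-.324,.40],-19)
E
```

```text
at [ 0.5431 -0.3228  0.4229] yaw -18.6 t 9.875 shift [-0.006  0.229 -0.015] turn [ 0.     0.004 -0.001] | in target axes [-0.007  0.229 -0.015] w 0.0512 F [-0.2  0.5 -0.4] j [-0.54  0.51  0.43  1.5  -0.    1.36]
```

View pics/w5.png

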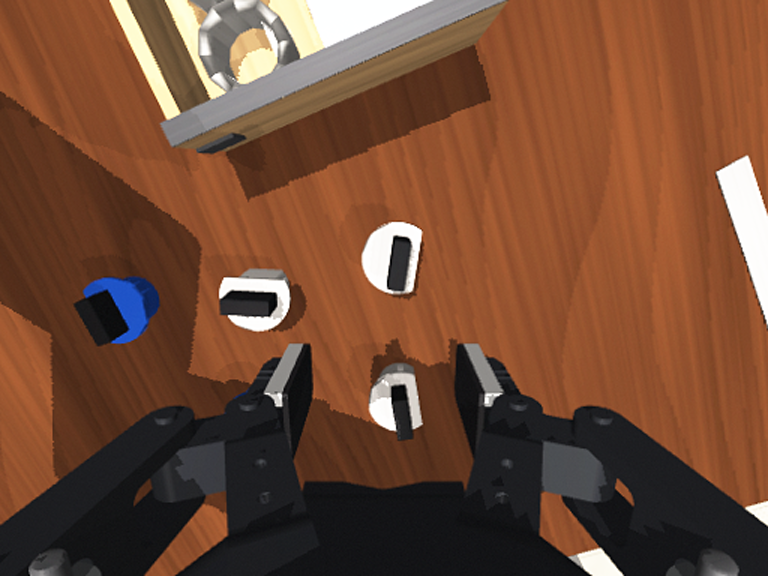

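```bash
cat > stub.py <<'E'
from sock import *
def stub(c,guess,z0=0.,rad=.045,verb=True):
    """pose of the white stub near guess (foot at height z0): circle of the collar's top edge, lug direction, side of the flat"""
    hsv=cv2.cvtColor(c['frame'],cv2.COLOR_RGB2HSV); h,w=hsv.shape[:2]
    zc=z0+.042; q=proj(c,[*guess,zc])[0]
    yy,xx=np.mgrid[:h,:w]; P=onz(c,np.c_[xx.ravel(),yy.ravel()],zc).reshape(h,w,2); d=np.linalg.norm(P-guess,axis=2)
    wh=((hsv[...,1]<60)&(hsv[...,2]>185)&(d<rad)).astype(np.uint8)
    dk=((hsv[...,2]<75)&(d<rad)).astype(np.uint8)
    n,l,s,_=cv2.connectedComponentsWithStats(wh); wh=(l==1+np.argmax(s[1:,4])).astype(np.uint8)
    hull=cv2.convexHull(np.argwhere(wh)[:,::-1].astype(np.int32)); hm=cv2.fillConvexPoly(np.zeros_like(wh),hull,1)
    dk&=cv2.dilate(hm,np.ones((9,9)))
    n,l,s,_=cv2.connectedComponentsWithStats(dk); dk=(l==1+np.argmax(s[1:,4])).astype(np.uint8)
    ct=max(cv2.findContours(wh|hm,0,cv2.CHAIN_APPROX_NONE)[0],key=len)[:,0].astype(float); E=onz(c,ct,zc); 
    ce=np.array(guess,float); best=None
    from scipy.optimize import least_squares
    f=least_squares(lambda p:np.linalg.norm(E-p,axis=1)-.0297,E.mean(0),loss='soft_l1',f_scale=.0005); ce=f.x
    L=onz(c,np.argwhere(dk)[:,::-1],z0+.07).astype(np.float32); r=cv2.minAreaRect(L*1000); b=cv2.boxPoints(r)/1000; e=[b[1]-b[0],b[2]-b[1]]; e=max(e,key=np.linalg.norm)
    n_=np.array([e[1],-e[0]])/np.linalg.norm(e); W=onz(c,np.argwhere(wh)[:,::-1],zc)-ce; 
    pr=(E-ce)@n_; sgn=1 if pr.max()<-pr.min() else -1; n_=n_*sgn; pr=pr*sgn
    # top face of the lug: its centre from the edges away from the camera
    cp=c['T'][:2,3]; t=np.array([-n_[1],n_[0]]); u=(L-cp)@n_; v=(L-cp)@t; far=lambda k,size:(np.percentile(k,99.5)-size/2 if abs(k.max())>abs(k.min()) else np.percentile(k,.5)+size/2)
    lc=cp+n_*far(u,.014)+t*far(v,.04)
    # direction of the flat from contour points near it
    k=(abs(pr-.016)<.0025)&(abs((E-ce)@t)<.021)
    fl=np.polyfit(((E-ce)@t)[k],pr[k],1) if k.sum()>5 else [np.nan]*2
    yw=np.degrees(np.arctan2(n_[1],n_[0]))
    if verb: print('collar',ce.round(4),'lug',lc.round(4),'yaw',yw.round(1),'flat at',pr.max().round(4),'back',pr.min().round(4),'flat yaw',round(yw-np.degrees(np.arctan(fl[0])),1),'lugrect',np.round(r[1],1),'px',q.round(0))
    return ce,lc,yw
E
python3 - <<'E'
from stub import *
c=pickle.load(open('w5.pkl','rb'))
for g in ([.542,-.324],[.504,-.457],[.421,-.328]):
    q=onz(c,[[392/1.5,260/1.5]] if g[0]>.53 else [[396/1.5,400/1.5]] if g[0]>.5 else [[255/1.5,303/1.5]],.042)[0]; print('px ->',q.round(4)); stub(c,q)
E
```

```text
px -> [ 0.546  -0.3339]
collar [ 0.5497 -0.3334] lug [ 0.5507 -0.3326] yaw -26.3 flat at 0.0183 back -0.0292 flat yaw -26.3 lugrect [42.5 14. ] px [261. 173.]
px -> [ 0.5081 -0.4608]
collar [ 0.5102 -0.464 ] lug [ 0.5125 -0.4606] yaw -10.7 flat at 0.0185 back -0.0291 flat yaw -9.1 lugrect [50.1 14.7] px [264. 267.]
px -> [ 0.4217 -0.3322]
collar [ 0.4226 -0.3282] lug [ 0.4244 -0.3266] yaw 68.1 flat at 0.0189 back -0.0294 flat yaw 68.7 lugrect [20.3 45. ] px [170. 202.]
```

Emit:
jog_arm --pt "0.1 0.5 -0.07 0 0.086 0" --pt "0.1 1 -0.07 0 0.086 0" --pt "0.1 1 -0.07 0 0.086 0" --pt "0.1 1 -0.07 0 0.086 0"

```text
t: 10.38
ee_pos: [0.5506, -0.3325, 0.3254]
orientation: [[0.897, 0.0, 0.443], [-0.443, -0.001, 0.897], [0.001, -1.0, -0.001]]
ft_force: [-0.4, 0.1, 0.7]
width: 0.0511
```

```bash
python3 - <<'E'
from stub import *
c=cam('wrist'); ce,lc,y=stub(c,[.55,-.333]); pickle.dump(c,open('w6.pkl','wb')); plan([*((ce+lc)/2),.226],y)
E
```

```text
collar [ 0.5495 -0.3331] lug [ 0.551 -0.332] yaw -26.3 flat at 0.0182 back -0.0285 flat yaw -25.4 lugrect [43.  12.7] px [255. 187.]
at [ 0.5508 -0.3327  0.3258] yaw -26.3 t 10.425 shift [-0.008  0.998  0.   ] turn [0.001 0.    0.001] | in target axes [-0.006  0.998 -0.001] w 0.0512 F [0.4 0.2 1.3] j [-0.54  0.54  0.23  1.27 -0.    1.49]
```

Emit:
jog_arm --pt "0 0.5 0 0 0 0" --pt "0 0.9 0 0 0 0" --pt "0 1 0 0 0 0" --pt "0 1 0 0 0 0" --pt "0 1 0 0 0 0"

```text
t: 11.05
ee_pos: [0.5517, -0.3333, 0.2281]
orientation: [[0.897, 0.004, 0.443], [-0.443, -0.004, 0.897], [0.005, -1.0, -0.002]]
ft_force: [-0.5, 0.9, 0.6]
width: 0.0512
```

Emit:
jog_arm --pt "0 0 0 0 0 0" --pt "0 0 0 0 0 0" --pt "0 0 0 0 0 0" --pt "0 0 0 0 0 0" --pt "0 0 0 0 0 0" --pt "0 0 0 0 0 0" --claw 0 --newtons 100

```text
t: 11.8
ee_pos: [0.5517, -0.3334, 0.2293]
orientation: [[0.897, 0.005, 0.443], [-0.443, -0.004, 0.897], [0.006, -1.0, -0.002]]
ft_force: [-4.4, 1.4, 11.7]
width: 0.0112
```

Emit:
jog_arm --pt "0 -0.2 0 0 0 0" --pt "0 -0.6 0 0 0 0" --pt "0 -1 0 0 0 0" --pt "0 -1 0 0 0 0"

```text
t: 12.3
ee_pos: [0.5518, -0.3333, 0.3324]
orientation: [[0.897, 0.009, 0.443], [-0.443, -0.007, 0.897], [0.011, -1.0, -0.002]]
ft_force: [0.3, -0.6, -6.2]
width: 0.0117
```

```bash
python3 - <<'E'
from stub import *
plan([*S[3],.42],-24.3)
E
```

```text
at [ 0.5518 -0.3333  0.3324] yaw -26.3 t 12.3 shift [-1.687 -0.899  2.036] turn [ 0.001 -0.022  0.007] | in target axes [-1.625 -0.876  2.095] w 0.0117 F [ 0.3 -0.6 -6.2] j [-0.54  0.53  0.24  1.27 -0.    1.49]
```

Emit:
jog_arm --pt "-0.05 -0.3 0.05 0 -0.022 0.007" --pt "-0.3 -0.45 0.35 0 -0.022 0.007" --pt "-0.6 -0.45 0.7 0 -0.022 0.007" --pt "-0.6 -0.45 0.7 0 -0.022 0.007" --pt "-0.6 -0.45 0.7 0 -0.022 0.007"

```text
t: 12.92
ee_pos: [0.5286, -0.2437, 0.3758]
orientation: [[0.911, -0.002, 0.411], [-0.411, -0.002, 0.911], [-0.001, -1.0, -0.003]]
ft_force: [0.9, 0.3, -4.0]
width: 0.0109
```

Emit:
jog_arm --pt "-0.25 0 0.35 0 0 0" --pt "-0.5 0 0.7 0 0 0" --pt "-0.5 0 0.7 0 0 0" --pt "-0.5 0 0.7 0 0 0"

```text
t: 13.42
ee_pos: [0.5121, -0.16, 0.3753]
orientation: [[0.911, -0.002, 0.412], [-0.412, -0.002, 0.911], [-0.001, -1.0, -0.003]]
ft_force: [0.5, -0.0, -3.4]
width: 0.0108
```

Emit:
jog_arm --pt "-0.28 0 0.34 0 0 0" --pt "-0.55 0 0.67 0 0 0" --pt "-0.55 0 0.67 0 0 0" --pt "-0.55 0 0.67 0 0 0" --pt "-0.55 0 0.67 0 0 0"

```text
t: 14.05
ee_pos: [0.4899, -0.0774, 0.375]
orientation: [[0.911, -0.003, 0.413], [-0.413, -0.002, 0.911], [-0.002, -1.0, -0.003]]
ft_force: [0.1, 0.3, -4.4]
width: 0.0115
```

```bash
python3 - <<'E'
from stub import *
c=cam('wrist'); save(c,'w7.png',scale=1.5); pickle.dump(c,open('w7.pkl','wb')); s=robot.get_state()
stub(c,s['ee_pos'][:2],s['ee_pos'][2]-.2293)
plan([*S[3],.285],-24.3)
E
```

```text
collar [ 0.4827 -0.0588] lug [ 0.4993 -0.0584] yaw 150.7 flat at 0.0153 back -0.0302 flat yaw 143.9 lugrect [26.4 15. ] px [256. 227.]
at [ 0.4898 -0.0772  0.375 ] yaw -24.4 t 14.1 shift [-0.005  0.9    0.02 ] turn [ 0.002 -0.001 -0.001] | in target axes [-0.006  0.9    0.017] w 0.0112 F [-0.6  0.2 -3.5] j [-0.16  0.21 -0.11  1.25 -0.    1.84]
```

View pics/w7.png

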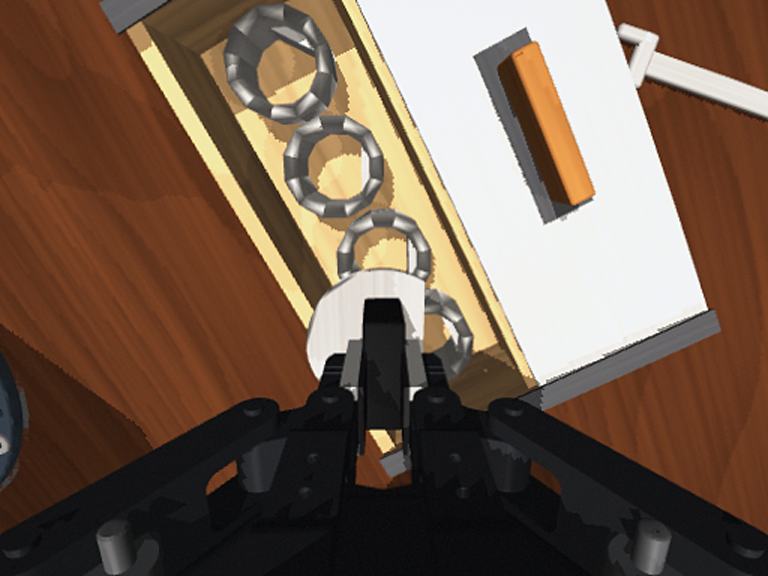

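Emit:
jog_arm --pt "0 0.4 0.02 0 0 0" --pt "0 0.75 0.02 0 0 0" --pt "0 0.88 0.02 0 0 0" --pt "0 0.88 0.02 0 0 0"

```text
t: 14.6
ee_pos: [0.4904, -0.0759, 0.2869]
orientation: [[0.911, -0.004, 0.413], [-0.413, -0.002, 0.911], [-0.002, -1.0, -0.003]]
ft_force: [0.6, 0.2, -3.9]
width: 0.0112
```

```bash
python3 - <<'E'
from stub import *
plan([*S[3],.272],-24.3)
E
```

```text
at [ 0.4904 -0.0759  0.2869] yaw -24.4 t 14.6 shift [-0.006  0.149  0.003] turn [ 0.002 -0.001 -0.002] | in target axes [-0.006  0.149  0.003] w 0.0112 F [ 0.6  0.2 -3.9] j [-0.15  0.26 -0.28  1.04 -0.    1.84]
```

Emit:
jog_arm --pt "0 0.07 0 0 0 0" --pt "0 0.14 0 0 0 0" --pt "0 0.18 0 0 0 0" --pt "0 0.18 0 0 0 0"

```text
t: 15.1
ee_pos: [0.4904, -0.0759, 0.2688]
orientation: [[0.911, -0.004, 0.413], [-0.413, -0.002, 0.911], [-0.002, -1.0, -0.003]]
ft_force: [0.5, -0.2, -4.4]
width: 0.0115
```

Emit:
jog_arm --pt "0 0.05 0 0 0 0" --pt "0 0.1 0 0 0 0" --pt "0 0.12 0 0 0 0" --pt "0 0.12 0 0 0 0"

```text
t: 15.6
ee_pos: [0.4904, -0.076, 0.2567]
orientation: [[0.911, -0.004, 0.413], [-0.413, -0.002, 0.911], [-0.003, -1.0, -0.003]]
ft_force: [2.1, 0.8, -5.3]
width: 0.011
```

Emit:
jog_arm --pt "0 0.06 0 0 0 0" --pt "0 0.12 0 0 0 0" --pt "0 0.12 0 0 0 0"

```text
t: 15.98
ee_pos: [0.4903, -0.076, 0.2442]
orientation: [[0.911, -0.004, 0.413], [-0.413, -0.002, 0.911], [-0.003, -1.0, -0.003]]
ft_force: [1.5, -0.3, -5.6]
width: 0.0114
```

Emit:
jog_arm --pt "0 0.015 0 0 0 0" --pt "0 0.015 0 0 0 0"

```text
t: 16.23
ee_pos: [0.4904, -0.0759, 0.2432]
orientation: [[0.911, -0.003, 0.413], [-0.413, -0.002, 0.911], [-0.002, -1.0, -0.003]]
ft_force: [-1.8, 1.6, 5.1]
width: 0.0109
```

Emit:
jog_arm --pt "0 0 0 0 0 0" --pt "0 0 0 0 0 0" --pt "0 0 0 0 0 0" --claw 36

```text
t: 16.6
ee_pos: [0.4904, -0.076, 0.2432]
orientation: [[0.911, -0.003, 0.413], [-0.413, -0.002, 0.911], [-0.002, -1.0, -0.003]]
ft_force: [0.3, -0.6, 0.2]
width: 0.0308
```

Emit:
jog_arm --pt "0 -0.3 0 0 0 0" --pt "0 -0.7 0 0 0 0" --pt "0.1 -1 -0.2 0 0 0" --pt "0.2 -1 -0.4 0 0 0" --pt "0.2 -1 -0.4 0 0 0"

```text
t: 17.23
ee_pos: [0.4924, -0.1214, 0.3434]
orientation: [[0.91, -0.003, 0.415], [-0.415, -0.002, 0.91], [-0.002, -1.0, -0.003]]
ft_force: [-0.4, -0.2, -0.2]
width: 0.0308
```

```bash
python3 - <<'E'
from stub import *
c=cam('wrist'); save(c,'w8.png',scale=1.5)
plan([.511,-.462,.40],-10)
E
```

```text
at [ 0.4923 -0.1207  0.3431] yaw -24.5 t 17.275 shift [ 1.583 -0.564 -3.03 ] turn [ 0.002 -0.161 -0.002] | in target axes [ 0.777 -0.569 -3.329] w 0.0308 F [-0.4 -0.4 -0.5] j [-0.24  0.25 -0.15  1.18 -0.    1.76]
```

View pics/w8.png

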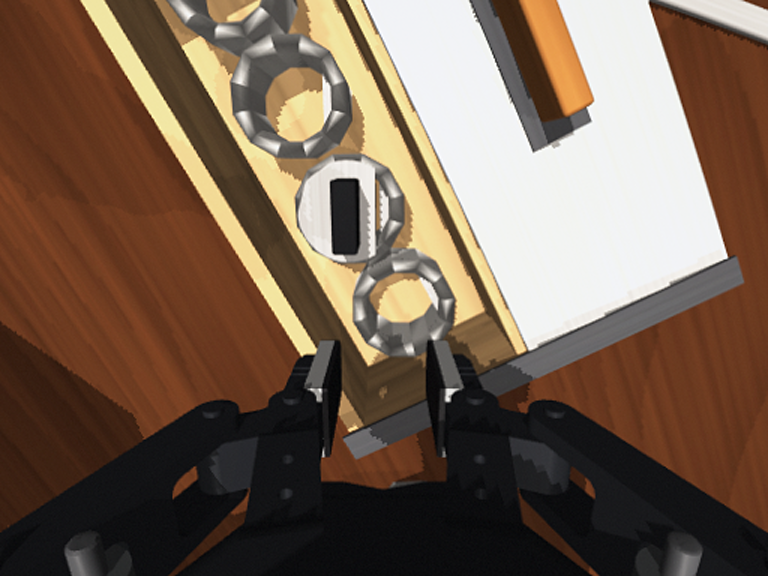

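Emit:
jog_arm --pt "0.26 -0.1 -0.5 0 0 0" --pt "0.53 -0.2 -1 0 0 0" --pt "0.53 -0.2 -1 0 0 0" --pt "0.53 -0.2 -1 0 0 0" --claw 60

```text
t: 17.77
ee_pos: [0.4991, -0.2329, 0.3627]
orientation: [[0.91, -0.005, 0.414], [-0.414, -0.001, 0.91], [-0.004, -1.0, -0.003]]
ft_force: [-0.1, -0.3, -0.4]
width: 0.0512
```

Emit:
jog_arm --pt "0.26 -0.1 -0.5 0 0 0" --pt "0.53 -0.2 -1 0 0 0" --pt "0.53 -0.2 -1 0 0 0" --pt "0.53 -0.2 -1 0 0 0"

```text
t: 18.27
ee_pos: [0.5062, -0.3445, 0.3823]
orientation: [[0.91, -0.005, 0.413], [-0.414, 0.0, 0.911], [-0.005, -1.0, -0.002]]
ft_force: [0.0, -0.2, 0.1]
width: 0.0511
```

Emit:
jog_arm --pt "0.26 -0.1 -0.5 0 -0.08 0" --pt "0.53 -0.1 -1 0 -0.16 0" --pt "0.53 -0.1 -1 0 -0.16 0" --pt "0.53 -0.1 -1 0 -0.16 0" --pt "0.53 -0.1 -1 0 -0.16 0"

```text
t: 18.9
ee_pos: [0.5137, -0.4557, 0.3929]
orientation: [[0.985, -0.005, 0.173], [-0.173, 0.0, 0.985], [-0.005, -1.0, -0.001]]
ft_force: [-0.0, -0.1, 0.3]
width: 0.051
```

```bash
python3 - <<'E'
from stub import *
c=cam('wrist'); pickle.dump(c,open('w9.pkl','wb')); s=robot.get_state(); print(proj(c,[.511,-.462,.042]))
ce,lc,y=stub(c,[.511,-.462]); plan([*((ce+lc)/2),.325],y)
ce,lc,y=stub(c,[.423,-.328])
E
```

```text
[[256.22116793 176.46027976]]
collar [ 0.5099 -0.4637] lug [ 0.5124 -0.4629] yaw -9.6 flat at 0.018 back -0.0286 flat yaw -9.1 lugrect [42.6 11.7] px [256. 176.]
at [ 0.5136 -0.4559  0.3929] yaw -10.0 t 18.95 shift [-0.008  0.679 -0.076] turn [ 0.001 -0.004 -0.003] | in target axes [-0.012  0.679 -0.077] w 0.0514 F [-0.3 -0.1 -1.2] j [-0.73  0.64  0.58  1.51 -0.    1.02]
collar [ 0.4232 -0.3279] lug [ 0.4232 -0.3275] yaw 67.9 flat at 0.0184 back -0.0288 flat yaw 68.5 lugrect [13.8 47.1] px [152.  68.]
```

Emit:
jog_arm --pt "-0.01 0.35 -0.08 0 0 0" --pt "-0.01 0.68 -0.08 0 0 -0.003" --pt "-0.01 0.68 -0.08 0 0 -0.003" --pt "-0.01 0.68 -0.08 0 0 -0.003"

```text
t: 19.45
ee_pos: [0.5112, -0.4632, 0.3268]
orientation: [[0.985, 0.001, 0.172], [-0.172, -0.002, 0.985], [0.001, -1.0, -0.002]]
ft_force: [0.8, 1.1, -0.4]
width: 0.0515
```

```bash
python3 - <<'E'
from stub import *
c=cam('wrist'); ce,lc,y=stub(c,[.511,-.462]); plan([*((ce+lc)/2),.230],y)
E
```

```text
collar [ 0.5101 -0.4635] lug [ 0.511  -0.4627] yaw -9.4 flat at 0.0181 back -0.0287 flat yaw -8.9 lugrect [42.4 12.6] px [255. 184.]
at [ 0.5113 -0.4635  0.3271] yaw -9.9 t 19.5 shift [-0.009  0.971  0.004] turn [ 0.001 -0.005  0.001] | in target axes [-0.008  0.971  0.002] w 0.0512 F [ 0.8  0.4 -0.5] j [-0.74  0.64  0.42  1.34 -0.    1.01]
```

Emit:
jog_arm --pt "0 0.5 0 0 -0.005 0" --pt "-0.01 0.9 0 0 -0.005 0" --pt "-0.01 0.97 0 0 -0.005 0" --pt "-0.01 0.97 0 0 -0.005 0" --pt "-0.01 0.97 0 0 -0.005 0"

```text
t: 20.12
ee_pos: [0.511, -0.464, 0.2324]
orientation: [[0.986, 0.004, 0.165], [-0.165, -0.005, 0.986], [0.004, -1.0, -0.004]]
ft_force: [0.2, -0.1, 0.1]
width: 0.0512
```

Emit:
jog_arm --pt "0 0 0 0 0 0" --pt "0 0 0 0 0 0" --pt "0 0 0 0 0 0" --pt "0 0 0 0 0 0" --pt "0 0 0 0 0 0" --pt "0 0 0 0 0 0" --claw 0

```text
t: 20.88
ee_pos: [0.5113, -0.4642, 0.2337]
orientation: [[0.986, 0.005, 0.165], [-0.165, -0.006, 0.986], [0.006, -1.0, -0.005]]
ft_force: [-2.1, 1.0, 10.9]
width: 0.0104
```

Emit:
jog_arm --pt "0 -0.2 0 0 0 0" --pt "0 -0.6 0 0 0 0" --pt "0 -1 0 0 0 0" --pt "0 -1 0 0 0 0"

```text
t: 21.38
ee_pos: [0.5113, -0.4641, 0.3369]
orientation: [[0.986, 0.009, 0.165], [-0.165, -0.009, 0.986], [0.01, -1.0, -0.008]]
ft_force: [0.3, -0.6, -5.2]
width: 0.0107
```

```bash
python3 - <<'E'
from stub import *
plan([*S[4],.375],3)
E
```

```text
at [ 0.5113 -0.4641  0.3369] yaw -9.5 t 21.375 shift [-0.69  -0.412  3.093] turn [ 0.006 -0.139  0.006] | in target axes [-0.008 -0.381  3.172] w 0.0107 F [ 0.3 -0.6 -5.2] j [-0.74  0.64  0.43  1.35 -0.    1.  ]
```

Emit:
jog_arm --pt "0 -0.3 0.3 0 -0.07 0.006" --pt "-0.15 -0.45 0.6 0 -0.139 0.006" --pt "-0.22 -0.45 1 0 -0.139 0.006" --pt "-0.22 -0.45 1 0 -0.139 0.006" --pt "-0.22 -0.45 1 0 -0.139 0.006"

```text
t: 22.0
ee_pos: [0.5056, -0.3614, 0.3799]
orientation: [[0.999, -0.002, -0.053], [0.053, -0.008, 0.999], [-0.002, -1.0, -0.008]]
ft_force: [1.0, -0.2, -4.3]
width: 0.0106
```

Emit:
jog_arm --pt "0 0 0.5 0 0 0" --pt "0 0 1 0 0 0" --pt "0 0 1 0 0 0" --pt "0 0 1 0 0 0"

```text
t: 22.5
ee_pos: [0.5004, -0.2623, 0.3786]
orientation: [[0.999, -0.002, -0.053], [0.053, -0.008, 0.999], [-0.003, -1.0, -0.008]]
ft_force: [-0.1, -0.5, -4.1]
width: 0.011
```

Emit:
jog_arm --pt "0 0 0.5 0 0 0" --pt "0 0 1 0 0 0" --pt "0 0 1 0 0 0" --pt "0 0 1 0 0 0"

```text
t: 23.0
ee_pos: [0.4954, -0.1635, 0.3776]
orientation: [[0.999, -0.002, -0.052], [0.052, -0.009, 0.999], [-0.003, -1.0, -0.009]]
ft_force: [0.8, -0.9, -4.1]
width: 0.011
```

```bash
python3 - <<'E'
from stub import *
plan([*S[4],.290],3)
E
```

```text
at [ 0.4954 -0.1635  0.3776] yaw 3.0 t 23.0 shift [-0.005  0.875  0.169] turn [ 0.005 -0.    -0.002] | in target axes [-0.007  0.876  0.162] w 0.011 F [ 0.8 -0.9 -4.1] j [-0.32  0.26 -0.04  1.27 -0.01  1.2 ]
```

Emit:
jog_arm --pt "-0.01 0.2 0.17 0.005 0 0" --pt "-0.01 0.5 0.17 0.005 0 0" --pt "-0.01 0.87 0.17 0.005 0 0" --pt "-0.01 0.87 0.17 0.005 0 0"

```text
t: 23.5
ee_pos: [0.4925, -0.1483, 0.2884]
orientation: [[0.999, -0.007, -0.05], [0.05, 0.0, 0.999], [-0.007, -1.0, 0.001]]
ft_force: [-0.6, 0.7, -3.4]
width: 0.0109
```

```bash
python3 - <<'E'
from stub import *
plan([*S[4],.2655],3)
E
```

```text
at [ 0.4925 -0.1483  0.2884] yaw 2.9 t 23.5 shift [0.015 0.229 0.009] turn [-0.    -0.001 -0.005] | in target axes [0.014 0.229 0.009] w 0.0109 F [-0.6  0.7 -3.4] j [-0.29  0.3  -0.22  1.06 -0.    1.23]
```

Emit:
jog_arm --pt "0.015 0.05 0.01 0 0 -0.005" --pt "0.015 0.1 0.01 0 0 -0.005" --pt "0.015 0.15 0.01 0 0 -0.005" --pt "0.015 0.2 0.01 0 0 -0.005" --pt "0.015 0.26 0.01 0 0 -0.005" --pt "0.015 0.26 0.01 0 0 -0.005"

```text
t: 24.25
ee_pos: [0.4938, -0.1473, 0.2619]
orientation: [[0.999, 0.0, -0.05], [0.05, 0.0, 0.999], [0.001, -1.0, 0.0]]
ft_force: [3.2, -3.6, -7.6]
width: 0.0105
```

Emit:
jog_arm --pt "0 0.06 0 0 0 0" --pt "0 0.12 0 0 0 0" --pt "0 0.13 0 0 0 0" --pt "0 0.13 0 0 0 0"

```text
t: 24.75
ee_pos: [0.494, -0.1475, 0.2487]
orientation: [[0.999, 0.001, -0.05], [0.05, 0.0, 0.999], [0.001, -1.0, -0.0]]
ft_force: [3.1, -5.0, -3.9]
width: 0.0108
```

Emit:
jog_arm --pt "0 0.015 0 0 0 0" --pt "0 0.015 0 0 0 0"

```text
t: 25.0
ee_pos: [0.4942, -0.1477, 0.2476]
orientation: [[0.999, 0.002, -0.05], [0.05, -0.001, 0.999], [0.002, -1.0, -0.001]]
ft_force: [-0.5, -4.1, 9.3]
width: 0.0106
```

Emit:
jog_arm --pt "0 0 0 0 0 0" --pt "0 0 0 0 0 0" --pt "0 0 0 0 0 0" --claw 36

```text
t: 25.38
ee_pos: [0.4941, -0.1475, 0.2474]
orientation: [[0.999, 0.001, -0.05], [0.05, -0.0, 0.999], [0.001, -1.0, -0.0]]
ft_force: [0.2, 0.3, 0.2]
width: 0.0308
```

Emit:
jog_arm --pt "0 -0.3 0 0 0 0" --pt "0 -0.7 0 0 0 0" --pt "-0.3 -1 -0.3 0 0 0" --pt "-0.6 -1 -0.9 0 0 0" --pt "-0.6 -1 -0.9 0 0 0" --pt "-0.6 -1 -0.9 0 0 0"

```text
t: 26.12
ee_pos: [0.4384, -0.2405, 0.3472]
orientation: [[0.999, 0.001, -0.049], [0.049, 0.0, 0.999], [0.001, -1.0, 0.0]]
ft_force: [0.3, 0.6, 0.5]
width: 0.0307
```

Emit:
jog_arm --pt "-0.1 -0.2 -0.5 0 -0.1 0" --pt "-0.1 -0.3 -0.7 0 -0.2 0" --pt "-0.1 -0.3 -0.7 0 -0.3 0" --pt "-0.1 -0.3 -0.7 0 -0.4 0" --pt "-0.1 -0.3 -0.7 0 -0.5 0" --pt "-0.1 -0.3 -0.7 0 -0.6 0" --pt "-0.1 -0.3 -0.7 0 -0.72 0" --pt "-0.1 -0.3 -0.7 0 -0.72 0" --pt "-0.1 -0.3 -0.7 0 -0.72 0" --claw 60

```text
t: 27.25
ee_pos: [0.4322, -0.3103, 0.377]
orientation: [[0.384, 0.001, -0.923], [0.923, 0.0, 0.384], [0.001, -1.0, -0.001]]
ft_force: [-0.1, 0.0, -0.3]
width: 0.0515
```

```bash
python3 - <<'E'
from stub import *
c=cam('wrist'); pickle.dump(c,open('w10.pkl','wb')); save(c,'w10.png',scale=1.2)
try: ce,lc,y=stub(c,[.423,-.328]); plan([*((ce+lc)/2),.325],y)
except Exception as e: print(e); plan([.423,-.328,.325],68)
E
```

```text
collar [ 0.4234 -0.3278] lug [ 0.4225 -0.3262] yaw 66.8 flat at 0.0172 back -0.0292 flat yaw 67.6 lugrect [14.  42.1] px [238. 174.]
at [ 0.4321 -0.3104  0.377 ] yaw 67.4 t 27.3 shift [-0.189  0.52   0.021] turn [0.001 0.007 0.001] | in target axes [-0.189  0.52   0.019] w 0.051 F [-1.4 -0.  -0.3] j [-0.62  0.28 -0.01  1.27  0.   -0.23]
```

View pics/w10.png

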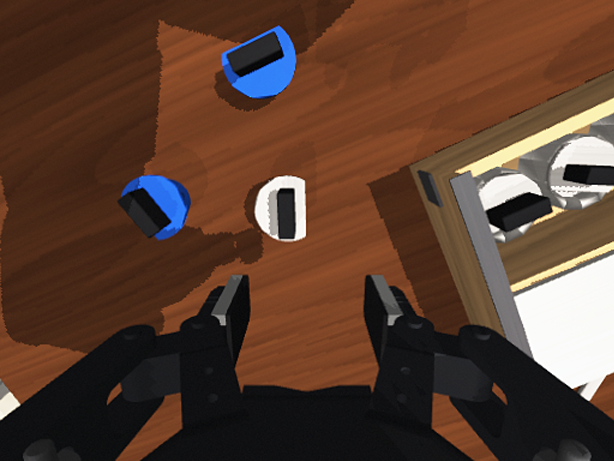

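Emit:
jog_arm --pt "-0.19 0.25 0.02 0 0 0" --pt "-0.19 0.52 0.02 0 0 0" --pt "-0.19 0.52 0.02 0 0 0" --pt "-0.19 0.52 0.02 0 0 0"

```text
t: 27.8
ee_pos: [0.4234, -0.3271, 0.326]
orientation: [[0.384, 0.002, -0.923], [0.923, -0.0, 0.384], [0.001, -1.0, -0.002]]
ft_force: [-0.1, 0.4, 0.1]
width: 0.0511
```

```bash
python3 - <<'E'
from stub import *
c=cam('wrist'); ce,lc,y=stub(c,[.423,-.327]); plan([*((ce+lc)/2),.230],y)
E
```

```text
collar [ 0.4229 -0.3282] lug [ 0.4225 -0.3273] yaw 68.6 flat at 0.0173 back -0.0293 flat yaw 68.4 lugrect [12.7 43.4] px [257. 187.]
at [ 0.4234 -0.3272  0.3262] yaw 67.4 t 27.85 shift [-0.008  0.962  0.007] turn [ 0.002 -0.014  0.   ] | in target axes [-0.008  0.962  0.005] w 0.0513 F [-0.2 -0.5  0.4] j [-0.66  0.31 -0.11  1.15  0.   -0.26]
```

Emit:
jog_arm --pt "0 0.5 0 0 -0.012 0" --pt "-0.01 0.9 0 0 -0.012 0" --pt "-0.01 0.96 0 0 -0.012 0" --pt "-0.01 0.96 0 0 -0.012 0" --pt "-0.01 0.96 0 0 -0.012 0"

```text
t: 28.48
ee_pos: [0.424, -0.3286, 0.2321]
orientation: [[0.367, 0.005, -0.93], [0.93, -0.002, 0.367], [-0.0, -1.0, -0.005]]
ft_force: [-0.3, 0.2, 0.3]
width: 0.0512
```

Emit:
jog_arm --pt "0 0 0 0 0 0" --pt "0 0 0 0 0 0" --pt "0 0 0 0 0 0" --pt "0 0 0 0 0 0" --pt "0 0 0 0 0 0" --pt "0 0 0 0 0 0" --claw 0

```text
t: 29.22
ee_pos: [0.4244, -0.3286, 0.2331]
orientation: [[0.366, 0.006, -0.93], [0.93, -0.002, 0.366], [0.0, -1.0, -0.007]]
ft_force: [0.3, 4.0, 12.0]
width: 0.0112
```

Emit:
jog_arm --pt "0 -0.2 0 0 0 0" --pt "0 -0.6 0 0 0 0" --pt "0 -1 0 0 0 0" --pt "0 -1 0 0 0 0"

```text
t: 29.72
ee_pos: [0.4244, -0.3288, 0.3358]
orientation: [[0.366, 0.01, -0.93], [0.93, -0.005, 0.366], [-0.001, -1.0, -0.011]]
ft_force: [0.3, -0.0, -4.6]
width: 0.0107
```

```bash
python3 - <<'E'
from stub import *
plan([*S[2],.385],-24.3)
E
```

```text
at [ 0.4244 -0.3288  0.3358] yaw 68.5 t 29.725 shift [ 3.252 -0.503  0.612] turn [0.006 1.031 0.005] | in target axes [-0.776 -0.492  3.218] w 0.0107 F [ 0.3 -0.  -4.6] j [-0.66  0.3  -0.09  1.17  0.   -0.28]
```

Emit:
jog_arm --pt "0.1 -0.4 0 0 0 0.005" --pt "0.5 -0.5 0.1 0.005 0 0.005" --pt "1 -0.5 0.2 0.005 0 0.005" --pt "1 -0.5 0.2 0.005 0 0.005" --pt "1 -0.5 0.2 0.005 0 0.005"

```text
t: 30.35
ee_pos: [0.4418, -0.2282, 0.3846]
orientation: [[0.366, -0.001, -0.931], [0.931, -0.009, 0.366], [-0.009, -1.0, -0.002]]
ft_force: [-1.3, -0.7, -3.8]
width: 0.0108
```

Emit:
jog_arm --pt "0.5 0 0.1 0 0 0" --pt "1 0 0.2 0 0 0" --pt "1 0 0.2 0 0 0" --pt "1 0 0.2 0 0 0"

```text
t: 30.85
ee_pos: [0.4598, -0.1285, 0.3833]
orientation: [[0.366, -0.002, -0.93], [0.93, -0.01, 0.366], [-0.01, -1.0, -0.002]]
ft_force: [-0.8, -0.1, -3.1]
width: 0.011
```

Emit:
jog_arm --pt "0.5 0 0.1 0 0.1 0" --pt "1 0 0.2 0 0.2 0" --pt "1 0 0.2 0 0.3 0" --pt "1 0 0.2 0 0.4 0" --pt "1 0 0.2 0 0.5 0" --pt "1 0 0.2 0 0.6 0" --pt "1 0 0.2 0 0.7 0" --pt "1 0 0.2 0 0.8 0" --pt "1 0 0.2 0 0.9 0" --pt "1 0 0.2 0 1 0" --pt "1 0 0.2 0 1 0"

```text
t: 32.22
ee_pos: [0.4779, -0.0295, 0.382]
orientation: [[0.93, -0.002, 0.367], [-0.367, -0.01, 0.93], [0.001, -1.0, -0.01]]
ft_force: [0.3, -0.5, -2.6]
width: 0.0106
```

```bash
python3 - <<'E'
from stub import *
plan([.4854,-.0049,.30],-24.3)
E
```

```text
at [ 0.4779 -0.0295  0.382 ] yaw -21.6 t 32.225 shift [-0.022  0.818  0.264] turn [0.006 0.03  0.001] | in target axes [-0.033  0.82   0.255] w 0.0106 F [ 0.3 -0.5 -2.6] j [-0.06  0.18 -0.14  1.26 -0.01  1.89]
```

Emit:
jog_arm --pt "-0.02 0.1 0.26 0.006 0.03 0" --pt "-0.02 0.4 0.26 0.006 0.03 0" --pt "-0.02 0.8 0.26 0.006 0.03 0" --pt "-0.02 0.8 0.26 0.006 0.03 0" --pt "-0.02 0.8 0.26 0.006 0.03 0"

```text
t: 32.85
ee_pos: [0.4859, -0.0058, 0.3031]
orientation: [[0.912, 0.002, 0.41], [-0.41, -0.001, 0.912], [0.003, -1.0, -0.0]]
ft_force: [-0.1, 0.5, -3.1]
width: 0.0105
```

```bash
python3 - <<'E'
from stub import *
plan([.4854,-.0049,.262],-24.3)
E
```

```text
at [ 0.4859 -0.0058  0.3031] yaw -24.2 t 32.85 shift [-0.009  0.411  0.006] turn [0.    0.001 0.002] | in target axes [-0.008  0.411  0.006] w 0.0105 F [-0.1  0.5 -3.1] j [-0.01  0.23 -0.28  1.06 -0.    1.98]
```

Emit:
jog_arm --pt "-0.01 0.1 0.01 0 0 0" --pt "-0.01 0.2 0.01 0 0 0" --pt "-0.01 0.26 0.01 0 0 0" --pt "-0.01 0.32 0.01 0 0 0" --pt "-0.01 0.36 0.01 0 0 0" --pt "-0.01 0.41 0.01 0 0 0" --pt "-0.01 0.41 0.01 0 0 0"

```text
t: 33.72
ee_pos: [0.4853, -0.0045, 0.2617]
orientation: [[0.912, 0.002, 0.41], [-0.41, -0.001, 0.912], [0.002, -1.0, -0.0]]
ft_force: [-1.4, 1.1, -4.3]
width: 0.0109
```

Emit:
jog_arm --pt "0 0.06 0 0 0 0" --pt "0 0.12 0 0 0 0" --pt "0 0.13 0 0 0 0" --pt "0 0.13 0 0 0 0"

```text
t: 34.22
ee_pos: [0.4854, -0.0045, 0.2487]
orientation: [[0.912, 0.002, 0.41], [-0.41, -0.001, 0.912], [0.002, -1.0, -0.0]]
ft_force: [-1.3, 0.0, -4.5]
width: 0.0107
```

Emit:
jog_arm --pt "0 0.02 0 0 0 0" --pt "0 0.02 0 0 0 0"

```text
t: 34.48
ee_pos: [0.4856, -0.0045, 0.2472]
orientation: [[0.912, 0.003, 0.41], [-0.41, -0.001, 0.912], [0.003, -1.0, 0.0]]
ft_force: [-2.1, 0.1, 5.8]
width: 0.0111
```

Emit:
jog_arm --pt "0 0 0 0 0 0" --pt "0 0 0 0 0 0" --pt "0 0 0 0 0 0" --claw 36

```text
t: 34.85
ee_pos: [0.4857, -0.0046, 0.2472]
orientation: [[0.912, 0.003, 0.41], [-0.41, -0.001, 0.912], [0.003, -1.0, 0.0]]
ft_force: [-0.6, 0.4, -0.9]
width: 0.031
```

Emit:
jog_arm --pt "0 -0.3 0 0 0 0" --pt "0 -0.7 0 0 0 0" --pt "-0.1 -1 0.3 0 0 0" --pt "-0.1 -1 0.6 0 0 0" --pt "-0.1 -1 0.6 0 0 0"

```text
t: 35.48
ee_pos: [0.5014, 0.0557, 0.3474]
orientation: [[0.913, 0.004, 0.408], [-0.408, -0.001, 0.913], [0.004, -1.0, 0.001]]
ft_force: [-0.7, -0.1, 0.2]
width: 0.0303
```

Emit:
jog_arm --pt "-0.1 -0.3 0.5 0 0 0" --pt "-0.2 -0.6 1 0 0 0" --pt "-0.2 -0.6 1 0 0 0" --pt "-0.2 -0.6 1 0 0 0" --claw 60

```text
t: 35.98
ee_pos: [0.5235, 0.1546, 0.4067]
orientation: [[0.913, 0.003, 0.408], [-0.408, -0.002, 0.913], [0.003, -1.0, -0.0]]
ft_force: [0.3, -1.2, 0.4]
width: 0.0511
```

Emit:
jog_arm --pt "-0.1 0 0.5 0 0 0" --pt "-0.2 0 1 0 0 0" --pt "-0.2 0 1 0 0 0" --pt "-0.2 0 1 0 0 0"

```text
t: 36.48
ee_pos: [0.546, 0.2528, 0.4058]
orientation: [[0.913, 0.002, 0.409], [-0.409, -0.003, 0.913], [0.002, -1.0, -0.002]]
ft_force: [-0.2, -0.5, 0.2]
width: 0.0511
```

```bash
python3 - <<'E'
from stub import *
c=cam('wrist'); pickle.dump(c,open('w11.pkl','wb')); save(c,'w11.png',scale=1.4); print(proj(c,[.575,.33,.042]))
try: ce,lc,y=stub(c,[.575,.33])
except Exception as e: print(e)
plan([.575,.33,.40],-24)
E
```

```text
[[250.24658689  95.56396155]]
collar [0.5762 0.32  ] lug [0.5769 0.3184] yaw -49.5 flat at 0.018 back -0.0294 flat yaw -49.7 lugrect [38.7 13. ] px [250.  96.]
at [0.546  0.2525 0.4062] yaw -24.2 t 36.525 shift [-0.053  0.061  0.825] turn [ 0.001 -0.002  0.002] | in target axes [-0.051  0.062  0.825] w 0.0513 F [-0.5 -0.3  0.7] j [ 0.43  0.43  0.27  1.41 -0.    2.43]
```

View pics/w11.png

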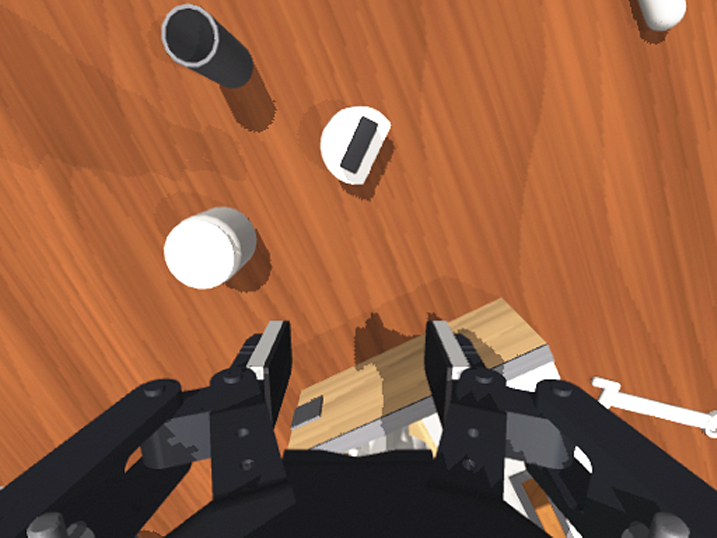

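```bash
python3 - <<'E'
from stub import *
plan([.5765,.319,.33],-49.6)
c=pickle.load(open('w11.pkl','rb')); print('tube foot/top',onz(c,[[190/1.4,35/1.4]],.09),'tin top',onz(c,[[203/1.4,250/1.4]],.07))
E
```

```text
at [0.546  0.2525 0.4062] yaw -24.2 t 36.525 shift [0.004 0.761 0.732] turn [0.    0.283 0.002] | in target axes [-0.309  0.762  0.663] w 0.0513 F [-0.5 -0.3  0.7] j [ 0.43  0.43  0.27  1.41 -0.    2.43]
tube foot/top [[0.50562872 0.42652718]] tin top [[0.43264043 0.29711837]]
```

Emit:
jog_arm --pt "0 0.3 0.4 0 0.1 0" --pt "0 0.6 0.73 0 0.2 0" --pt "0 0.75 0.73 0 0.28 0" --pt "0 0.75 0.73 0 0.28 0" --pt "0 0.75 0.73 0 0.28 0"

```text
t: 37.15
ee_pos: [0.5763, 0.3179, 0.3323]
orientation: [[0.653, 0.003, 0.758], [-0.758, -0.002, 0.653], [0.003, -1.0, 0.001]]
ft_force: [1.2, -0.6, -0.3]
width: 0.0513
```

```bash
python3 - <<'E'
from stub import *
c=cam('wrist'); ce,lc,y=stub(c,[.5765,.319]); plan([*((ce+lc)/2),.230],y)
E
```

```text
collar [0.5759 0.3206] lug [0.5777 0.319 ] yaw -49.3 flat at 0.0184 back -0.029 flat yaw -50.2 lugrect [43.1 12.1] px [253. 184.]
at [0.5763 0.3182 0.3325] yaw -49.3 t 37.2 shift [-0.013  1.025  0.013] turn [-0.001  0.     0.002] | in target axes [-0.01   1.025  0.015] w 0.0511 F [ 0.6 -0.5  0.3] j [ 0.51  0.57  0.3   1.3  -0.    2.94]
```

Emit:
jog_arm --pt "-0.01 0.5 0.015 0 0 0" --pt "-0.01 0.9 0.015 0 0 0" --pt "-0.01 1 0.015 0 0 0" --pt "-0.01 1 0.015 0 0 0" --pt "-0.01 1 0.015 0 0 0"

```text
t: 37.83
ee_pos: [0.5778, 0.32, 0.2346]
orientation: [[0.652, 0.006, 0.758], [-0.758, -0.0, 0.652], [0.004, -1.0, 0.004]]
ft_force: [0.1, -0.2, 0.7]
width: 0.0513
```

Emit:
jog_arm --pt "0 0 0 0 0 0" --pt "0 0 0 0 0 0" --pt "0 0 0 0 0 0" --pt "0 0 0 0 0 0" --pt "0 0 0 0 0 0" --pt "0 0 0 0 0 0" --claw 0

```text
t: 38.58
ee_pos: [0.578, 0.3203, 0.2358]
orientation: [[0.653, 0.007, 0.758], [-0.758, 0.001, 0.653], [0.004, -1.0, 0.006]]
ft_force: [-2.1, 2.4, 10.2]
width: 0.0102
```

Emit:
jog_arm --pt "0 -0.2 0 0 0 0" --pt "0 -0.6 0 0 0 0" --pt "0 -1 0 0 0 0" --pt "0 -1 0 0 0 0"

```text
t: 39.08
ee_pos: [0.5778, 0.3206, 0.3389]
orientation: [[0.653, 0.011, 0.758], [-0.758, 0.003, 0.653], [0.005, -1.0, 0.011]]
ft_force: [0.5, 0.9, -4.7]
width: 0.0105
```

```bash
python3 - <<'E'
from stub import *
plan([*S[1],.385],39)
E
```

```text
at [0.5778 0.3206 0.3389] yaw -49.3 t 39.075 shift [ 1.289 -0.481 -2.366] turn [-0.003 -0.981  0.008] | in target axes [-2.33  -0.461 -1.358] w 0.0105 F [ 0.5  0.9 -4.7] j [ 0.51  0.57  0.31  1.31 -0.    2.94]
```

Emit:
jog_arm --pt "0 -0.4 0 0 0 0.007" --pt "0.2 -0.5 -0.4 0 0 0.007" --pt "0.45 -0.5 -0.8 0 0 0.007" --pt "0.45 -0.5 -0.8 0 0 0.007" --pt "0.45 -0.5 -0.8 0 0 0.007"

```text
t: 39.7
ee_pos: [0.546, 0.2341, 0.3873]
orientation: [[0.653, 0.003, 0.758], [-0.758, 0.011, 0.652], [-0.007, -1.0, 0.01]]
ft_force: [-0.4, -0.2, -4.6]
width: 0.0105
```

Emit:
jog_arm --pt "0.22 0 -0.4 0 0 0" --pt "0.45 0 -0.8 0 0 0" --pt "0.45 0 -0.8 0 0 0" --pt "0.45 0 -0.8 0 0 0"

```text
t: 40.2
ee_pos: [0.5151, 0.1485, 0.3858]
orientation: [[0.653, 0.003, 0.757], [-0.757, 0.012, 0.653], [-0.007, -1.0, 0.01]]
ft_force: [1.0, 0.5, -4.7]
width: 0.0105
```

Emit:
jog_arm --pt "0.2 0 -0.4 0 -0.1 0" --pt "0.38 0 -0.75 0 -0.2 0" --pt "0.38 0 -0.75 0 -0.3 0" --pt "0.38 0 -0.75 0 -0.4 0" --pt "0.38 0 -0.75 0 -0.5 0" --pt "0.38 0 -0.75 0 -0.6 0" --pt "0.38 0 -0.75 0 -0.7 0" --pt "0.38 0 -0.75 0 -0.8 0" --pt "0.38 0 -0.75 0 -0.9 0" --pt "0.38 0 -0.75 0 -0.98 0" --pt "0.38 0 -0.75 0 -0.98 0"

```text
t: 41.58
ee_pos: [0.4836, 0.0718, 0.3845]
orientation: [[0.777, 0.003, -0.629], [0.629, 0.012, 0.777], [0.01, -1.0, 0.008]]
ft_force: [-0.3, 0.4, -4.6]
width: 0.0107
```

```bash
python3 - <<'E'
from stub import *
plan([.4814,.0693,.305],39)
E
```

```text
at [0.4836 0.0718 0.3845] yaw 39.0 t 41.575 shift [-0.041  0.794 -0.011] turn [-0.005 -0.     0.006] | in target axes [-0.033  0.795 -0.005] w 0.0107 F [-0.3  0.4 -4.6] j [ 0.14  0.19 -0.11  1.26  0.01  1.03]
```

Emit:
jog_arm --pt "-0.04 0.2 -0.01 -0.005 0 0.006" --pt "-0.04 0.5 -0.01 -0.005 0 0.006" --pt "-0.04 0.79 -0.01 -0.005 0 0.006" --pt "-0.04 0.79 -0.01 -0.005 0 0.006" --pt "-0.04 0.79 -0.01 -0.005 0 0.006"

```text
t: 42.2
ee_pos: [0.4819, 0.0697, 0.3065]
orientation: [[0.778, 0.001, -0.628], [0.628, 0.0, 0.778], [0.001, -1.0, -0.001]]
ft_force: [-0.1, -0.9, -4.1]
width: 0.0101
```

```bash
python3 - <<'E'
from stub import *
plan([.4814,.0693,.264],39)
E
```

```text
at [0.4819 0.0697 0.3065] yaw 38.9 t 42.2 shift [-0.007  0.425 -0.   ] turn [ 0.    -0.001  0.001] | in target axes [-0.007  0.425 -0.   ] w 0.0101 F [-0.1 -0.9 -4.1] j [ 0.14  0.23 -0.27  1.07 -0.    1.03]
```

Emit:
jog_arm --pt "-0.01 0.1 0 0 0 0" --pt "-0.01 0.2 0 0 0 0" --pt "-0.01 0.26 0 0 0 0" --pt "-0.01 0.32 0 0 0 0" --pt "-0.01 0.36 0 0 0 0" --pt "-0.01 0.42 0 0 0 0" --pt "-0.01 0.42 0 0 0 0"

```text
t: 43.08
ee_pos: [0.481, 0.0691, 0.2639]
orientation: [[0.778, 0.0, -0.628], [0.628, 0.0, 0.778], [0.0, -1.0, -0.0]]
ft_force: [1.8, 0.5, -5.7]
width: 0.0098
```

Emit:
jog_arm --pt "0 0.06 0 0 0 0" --pt "0 0.12 0 0 0 0" --pt "0 0.13 0 0 0 0" --pt "0 0.13 0 0 0 0"

```text
t: 43.58
ee_pos: [0.4809, 0.0691, 0.2508]
orientation: [[0.778, 0.0, -0.628], [0.628, -0.0, 0.778], [-0.0, -1.0, -0.0]]
ft_force: [1.8, 1.1, -6.5]
width: 0.0102
```

Emit:
jog_arm --pt "0 0.02 0 0 0 0" --pt "0 0.02 0 0 0 0"

```text
t: 43.82
ee_pos: [0.4811, 0.0691, 0.2497]
orientation: [[0.778, 0.001, -0.628], [0.628, 0.0, 0.778], [0.001, -1.0, -0.001]]
ft_force: [-2.8, 0.2, 11.4]
width: 0.0099
```

Emit:
jog_arm --pt "0 0 0 0 0 0" --pt "0 0 0 0 0 0" --pt "0 0 0 0 0 0" --claw 36

```text
t: 44.2
ee_pos: [0.481, 0.069, 0.2496]
orientation: [[0.778, 0.001, -0.628], [0.628, -0.0, 0.778], [0.001, -1.0, -0.001]]
ft_force: [-0.9, -0.4, -0.0]
width: 0.0311
```

Emit:
jog_arm --pt "0 -0.3 0 0 0 0" --pt "0 -0.7 0 0 0 0" --pt "0 -1 -0.5 0 0.1 0" --pt "0 -1 -1 0 0.2 0" --pt "0 -1 -1 0 0.3 0" --pt "0 -1 -1 0 0.4 0" --pt "0 -1 -1 0 0.4 0" --pt "0 -1 -1 0 0.4 0"

```text
t: 45.2
ee_pos: [0.5437, -0.0086, 0.3496]
orientation: [[0.998, 0.001, -0.055], [0.055, -0.0, 0.998], [0.001, -1.0, -0.0]]
ft_force: [0.6, 0.5, 1.4]
width: 0.031
```

Emit:
jog_arm --pt "0.1 -0.3 -0.5 0 0 0" --pt "0.3 -0.6 -1 0 0 0" --pt "0.3 -0.6 -1 0 0 0" --pt "0.3 -0.6 -1 0 0 0"

```text
t: 45.7
ee_pos: [0.579, -0.1066, 0.4092]
orientation: [[0.998, 0.0, -0.056], [0.056, 0.0, 0.998], [0.0, -1.0, 0.0]]
ft_force: [0.3, -0.3, -0.6]
width: 0.0308
```

```bash
python3 - <<'E'
from stub import *
c=cam('wrist'); pickle.dump(c,open('w12.pkl','wb')); t=cam('top'); 
im=[cv2.resize(c['frame'],(768,576))[:400],cv2.resize(t['frame'][100:300,70:454],(384,200))]
cv2.imwrite('pics/w12.png',cv2.cvtColor(np.vstack([im[0],np.hstack([im[1],np.zeros((200,384,3),np.uint8)])]),cv2.COLOR_RGB2BGR))
plan([.6038,-.0335,.275],3)
E
```

```text
at [ 0.5787 -0.1059  0.409 ] yaw 3.3 t 45.8 shift [0.292 1.34  0.709] turn [-0.     0.003 -0.   ] | in target axes [0.289 1.34  0.71 ] w 0.031 F [ 0.4 -0.5 -0.2] j [-0.18  0.4   0.23  1.4   0.    1.33]
```

View pics/w12.png

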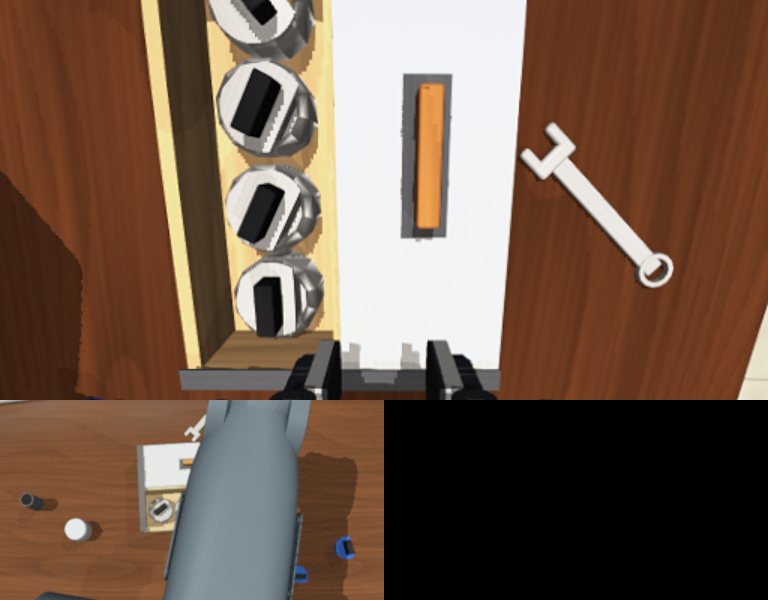

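```bash
python3 - <<'E'
from stub import *
c=pickle.load(open('w12.pkl','rb'))
hsv=cv2.cvtColor(c['frame'],cv2.COLOR_RGB2HSV); m=((hsv[...,0]<18)&(hsv[...,1]>160)&(hsv[...,2]>200)).astype(np.uint8)
m[:,:270]=0;m[:,305:]=0;m[170:]=0
r=cv2.minAreaRect(max(cv2.findContours(m,0,1)[0],key=cv2.contourArea)); h=onz(c,[r[0]],.125)[0]; print(r,h)
plan([.6038,h[1],.277],3.1)
E
```

```text
((286.2003479003906, 103.4900131225586), (14.558582305908203, 95.38037109375), 1.9091522693634033) [ 0.60028229 -0.0318995 ]
at [ 0.5787 -0.1059  0.409 ] yaw 3.3 t 45.8 shift [0.293 1.32  0.725] turn [-0.     0.002 -0.   ] | in target axes [0.291 1.32  0.726] w 0.031 F [ 0.4 -0.5 -0.2] j [-0.18  0.4   0.23  1.4   0.    1.33]
```

Emit:
jog_arm --pt "0.15 0.1 0.4 0 0 0" --pt "0.28 0.4 0.73 0 0 0" --pt "0.28 0.7 0.73 0 0 0" --pt "0.28 0.7 0.73 0 0 0" --claw 60

```text
t: 46.3
ee_pos: [0.6013, -0.0302, 0.3369]
orientation: [[0.998, -0.005, -0.059], [0.059, 0.0, 0.998], [-0.005, -1.0, 0.001]]
ft_force: [0.4, 0.5, -0.1]
width: 0.0515
```

Emit:
jog_arm --pt "0 0.3 0 0 0 0" --pt "0 0.61 0 0 0 0" --pt "0 0.61 0 0 0 0" --pt "0 0.61 0 0 0 0"

```text
t: 46.8
ee_pos: [0.6014, -0.0302, 0.2779]
orientation: [[0.998, -0.003, -0.059], [0.059, 0.0, 0.998], [-0.003, -1.0, 0.0]]
ft_force: [0.3, -0.0, 0.3]
width: 0.0511
```

Emit:
jog_arm --pt "0 0 0 0 0 0" --pt "0 0 0 0 0 0" --pt "0 0 0 0 0 0" --pt "0 0 0 0 0 0" --pt "0 0 0 0 0 0" --pt "0 0 0 0 0 0" --claw 0 --newtons 40

```text
t: 47.55
ee_pos: [0.6017, -0.0302, 0.2792]
orientation: [[0.998, -0.001, -0.059], [0.059, 0.0, 0.998], [-0.001, -1.0, 0.0]]
ft_force: [-2.0, -0.4, 10.3]
width: 0.0128
```

Emit:
jog_arm --pt "-0.15 0 0 0 0 0" --pt "-0.3 0 0 0 0 0" --pt "-0.45 0 0 0 0 0" --pt "-0.6 0 0 0 0 0" --pt "-0.75 0 0 0 0 0" --pt "-0.9 0 0 0 0 0" --pt "-0.95 0 0 0 0 0" --pt "-0.95 0 0 0 0 0"

```text
t: 48.55
ee_pos: [0.5066, -0.0357, 0.2792]
orientation: [[0.998, -0.002, -0.059], [0.059, 0.001, 0.998], [-0.002, -1.0, 0.001]]
ft_force: [-1.7, 4.8, -5.2]
width: 0.013
```

```bash
python3 - <<'E'
from stub import *
plan([.4888,-.0385,.277],3.1)
E
```

```text
at [ 0.5066 -0.0357  0.2792] yaw 3.4 t 48.55 shift [-0.179  0.023 -0.017] turn [-0.001  0.003 -0.001] | in target axes [-0.179  0.022 -0.018] w 0.013 F [-1.7  4.8 -5.2] j [-0.07  0.29 -0.26  1.02  0.    1.44]
```

Emit:
jog_arm --pt "-0.08 0 0 0 0 0" --pt "-0.16 0 0 0 0 0" --pt "-0.18 0 0 0 0 0" --pt "-0.18 0 0 0 0 0"

```text
t: 49.05
ee_pos: [0.4883, -0.0368, 0.2792]
orientation: [[0.998, -0.003, -0.059], [0.059, 0.001, 0.998], [-0.003, -1.0, 0.001]]
ft_force: [-2.2, 3.5, -6.1]
width: 0.0131
```

Emit:
jog_arm --pt "-0.01 0 0 0 0 0" --pt "-0.02 0 0 0 0 0" --pt "-0.02 0 0 0 0 0"

```text
t: 49.42
ee_pos: [0.4868, -0.0368, 0.2793]
orientation: [[0.998, -0.002, -0.059], [0.059, 0.001, 0.998], [-0.001, -1.0, 0.001]]
ft_force: [6.2, 4.7, -12.5]
width: 0.0131
```

Emit:
jog_arm --pt "-0.015 0 0 0 0 0" --pt "-0.015 0 0 0 0 0" --pt "-0.015 0 0 0 0 0"

```text
t: 49.8
ee_pos: [0.4864, -0.0369, 0.2793]
orientation: [[0.998, 0.001, -0.059], [0.059, 0.001, 0.998], [0.001, -1.0, 0.001]]
ft_force: [13.0, 5.0, -17.9]
width: 0.0132
```

Emit:
jog_arm --pt "0 0 0 0 0 0" --pt "0 0 0 0 0 0" --pt "0 0 0 0 0 0" --claw 40

```text
t: 50.18
ee_pos: [0.4864, -0.037, 0.2795]
orientation: [[0.998, 0.001, -0.059], [0.059, 0.001, 0.998], [0.001, -1.0, 0.001]]
ft_force: [-0.1, -0.1, -0.7]
width: 0.0342
```

Emit:
jog_arm --pt "0 -0.3 0 0 0 0" --pt "0 -0.7 0 0 0 0" --pt "0 -1 -0.3 0 0 0" --pt "0 -1 -0.9 0 0 0" --pt "0 -1 -0.9 0 0 0"

```text
t: 50.8
ee_pos: [0.4916, -0.13, 0.3797]
orientation: [[0.998, 0.002, -0.055], [0.055, 0.0, 0.998], [0.002, -1.0, -0.0]]
ft_force: [0.4, 0.5, -0.8]
width: 0.0344
```

Emit:
jog_arm --pt "-0.4 -0.3 -0.4 0 0 0" --pt "-0.8 -0.3 -0.9 0 0 0" --pt "-0.8 -0.3 -0.9 0 0 0" --pt "-0.8 -0.3 -0.9 0 0 0"

```text
t: 51.3
ee_pos: [0.4166, -0.2241, 0.4095]
orientation: [[0.999, 0.002, -0.055], [0.055, 0.0, 0.999], [0.002, -1.0, 0.0]]
ft_force: [0.2, 0.4, 0.1]
width: 0.0342
```

```bash
python3 - <<'E'
from stub import *
c=cam('scene'); t=cam('top'); w=cam('wrist'); pickle.dump(w,open('w13.pkl','wb'))
a=cv2.resize(c['frame'][80:330,100:450],(770,550)); cv2.imwrite('pics/end_a.png',cv2.cvtColor(a,cv2.COLOR_RGB2BGR)); save(t,'end_top.png',scale=1.5)
hsv=cv2.cvtColor(t['frame'],cv2.COLOR_RGB2HSV)
s=robot.get_state(); print(s['t'],s['ee_pos'],s['ft_force'].round(1))
E
```

```text
51.45 [ 0.41725238 -0.22328463  0.40934358] [ 0.5  0.  -0.5]
```

View pics/end_top.png

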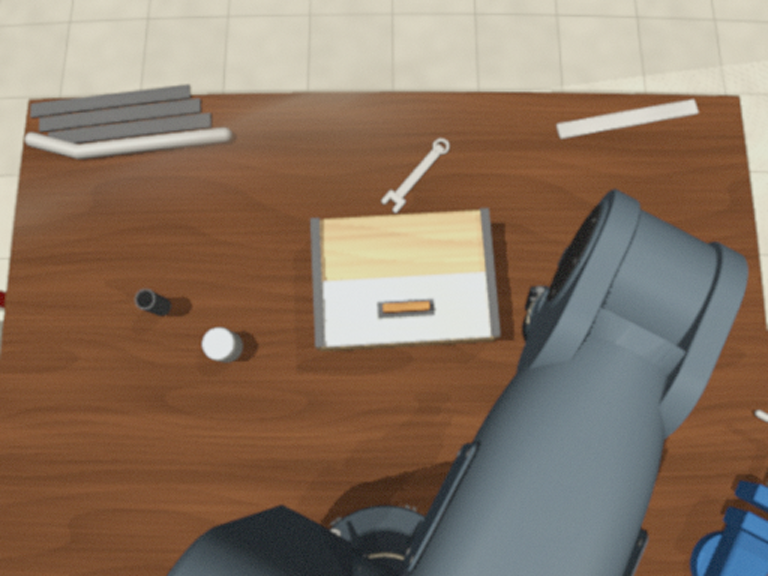

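View pics/end_a.png

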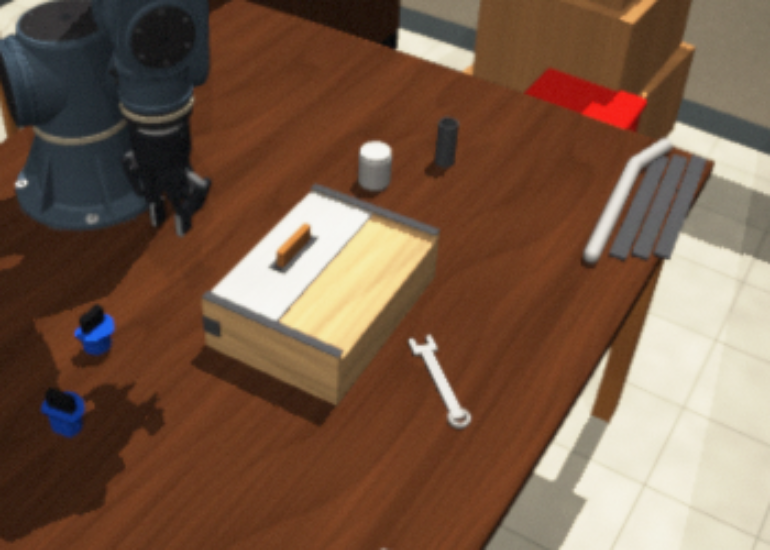

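```bash
python3 -c "
from plant import robot
print(robot.finish_job())"
```

```text
the job is handed in; nothing more can be done
None
```

The job is handed in, at about 51 s of robot time. I slid the cover fully open and set all four steel stubs into sockets, with their flats turned to the keys. Then I slid the cover fully shut.

- **Stubs:** each one went down past its key and met the collar stop within about 1 mm of the height expected for fully home. The wrist picture before closing showed all four in their sockets.
- **Cover:** it hit a firm stop both ways. The handle's travel between the stops came out at about 117 mm against the nominal 115 mm, within grip slack. At the start the handle sat about 5 mm rearward of where it ended, so the cover had probably not been quite shut to begin with.
- **Other things:** in the last pictures the tin, spanner and tube offcut are where they started. Both blue look-alikes are still standing on the bench and no steel stub is left there. The robot was touching nothing.
- **Disagreements:**
  - The wrist camera put the sockets about 3 mm nearer the robot than my first handle measurement implied. I used the socket fit, and all four inserts went in with light forces.
  - My first automatic check of a stub while it was held gave nonsense, because the fingers covered it, so I ignored it.

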